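Tip lamp parts into a tote and gather them in its corner

TASK

Pick up the little scoop tray, tip the three loose brass lamp parts off it into the blue tote, and set the empty tray back down flat on the table. Then lift the tote by its handle and tilt it down towards its yellow corner until all three parts have slid together into that corner, and finish while still holding it like that: in the air, clear of the table and everything else, tilted, still, with the parts gathered in the corner. Leave the other things on the table where they stand.

Things in the scene. Friction and masses are not known exactly. Their poses are not given: they have to be found in the camera images.
- tote: Open blue plastic tote, 200 x 150 mm (x, y), 60 mm high, walls and floor 5 mm, about 0.3 kg, on the table. A black handle bar along x over its middle, 210 mm long, 16 mm wide, from 103 to 121 mm above the underside, stands on 30 mm wide posts outside the short walls, leaving a 62 mm opening on each side. Yellow guard on the +x +y corner. Origin: centre of the underside; z up.
- tote_grip (a point): Middle of the tote's handle bar, 112 mm above its underside: where to grip, fingers closing along the tote's y.
- tote_corner (a point): The yellow corner inside the tote: the inner corner point on the floor, at (95, 70, 5) mm in the tote's frame. The parts must gather here.
- tote_foot (a point): The outer bottom point of the yellow corner, at (100, 75, 0) mm in the tote's frame.
- tray: Aluminium scoop tray, 140 mm long (x from -65 to 75 mm), 100 mm wide, floor 3 mm, side and rear walls 20 mm high, 4 mm thick, fully open at the front (+x); about 0.2 kg. A red upright grip block (14 mm thick in x, 50 mm wide in y, top at 66 mm) stands behind the rear wall, centred at x = -72 mm. Origin: on the underside, 75 mm behind the front edge; z up.
- tray_grip (a point): Where to grip the tray's red block, 48 mm above the underside, at x = -72 mm; fingers closing along the tray's x.
- tray_nose (a point): Middle of the tray's open front edge, on its floor, at (75, 0, 3) mm in the tray's frame: the parts slide off here.
- nut_a: Brass hexagon nut, 24 mm across flats, 14 mm high, about 30 g, lying loose on the tray. Origin: centre of its underside. Smooth: slides on the tray or in the tote at a slope of about 10 to 15 degrees (more along a wall that it also presses on).
- nut_b: A second brass hexagon nut like nut_a.
- cap: Brass thumb cap, 26 mm in diameter, 9 mm high with a 17 mm knob to 16 mm, about 30 g, lying loose on the tray. Origin: centre of its underside. As smooth as the nuts.
- lamp: Bystander: loose miner's lamp, 70 mm in diameter, 195 mm high with its ring, on the right. Origin: centre of its underside. Leave alone.
- brush: Bystander: brush lying flat at the far side of the table. Leave alone.
- screwdriver: Bystander: screwdriver lying flat at the far side of the table. Leave alone.
- mug: Bystander: white mug, 80 mm in diameter, 90 mm high, on the left. Leave alone.
- jar: Bystander: amber glass jar, 64 mm in diameter, 90 mm high, on the left. Leave alone.
- tin: Bystander: shallow steel bowl, 80 mm in diameter, 30 mm high, near the robot. Leave alone.

How it is judged:
On the way, in this order (a step that is already met when the one before it is completed fails the run):
1. the tray is lifted off the table and tipped (height (world z) of tray_nose above 0.03 m and angle between tray's own z axis and vertical above 0.17 rad), for 0.02 s.
2. all three parts are in the tote, which stands on the table (x of nut_a in the frame of tote between -0.097 and 0.097 m and y of nut_a in the frame of tote between -0.073 and 0.073 m and z of nut_a in the frame of tote between -0.005 and 0.055 m and x of nut_b in the frame of tote between -0.097 and 0.097 m and y of nut_b in the frame of tote between -0.073 and 0.073 m and z of nut_b in the frame of tote between -0.005 and 0.055 m and x of cap in the frame of tote between -0.097 and 0.097 m and y of cap in the frame of tote between -0.073 and 0.073 m and z of cap in the frame of tote between -0.005 and 0.055 m and height (world z) of tote below 0.008 m and angle between tote's own z axis and vertical below 0.08 rad), for 0.2 s.
3. the empty tray is set down flat on the table and released (height (world z) of tray below 0.008 m and angle between tray's own z axis and vertical below 0.08 rad and contact force between the fingers and tray below 0.1 N and linear speed of tray below 0.03 m/s), for 0.2 s.
At the end, for the whole second after the job is handed in: Fingers hold the tote in the air at rest, touching nothing else, yellow corner lowest and over 30 mm above the table, tilt over 10 deg, x and y axes each dipping over 3.5 deg; all three parts still, inside, within 85 mm of the inner yellow corner; tray flat on the table, released (all of step 3 and x of nut_a in the frame of tote between -0.097 and 0.097 m and y of nut_a in the frame of tote between -0.073 and 0.073 m and z of nut_a in the frame of tote between -0.005 and 0.055 m and x of nut_b in the frame of tote between -0.097 and 0.097 m and y of nut_b in the frame of tote between -0.073 and 0.073 m and z of nut_b in the frame of tote between -0.005 and 0.055 m and x of cap in the frame of tote between -0.097 and 0.097 m and y of cap in the frame of tote between -0.073 and 0.073 m and z of cap in the frame of tote between -0.005 and 0.055 m and distance between each of nut_a, nut_b, cap and tote_corner below 0.085 m and linear speed of each of nut_a, nut_b, cap, tote below 0.03 m/s and height (world z) of tote_foot above 0.03 m and angle between tote's own x axis and vertical above 1.6308 rad and angle between tote's own y axis and vertical above 1.6308 rad and angle between tote's own z axis and vertical above 0.17 rad and contact force between the fingers and tote above 2 N and angular speed of tote below 0.1 rad/s and contact force between tote and tray below 0.1 N and contact force between tote and lamp below 0.1 N and contact force between tote and brush below 0.1 N and contact force between tote and screwdriver below 0.1 N and contact force between tote and mug below 0.1 N and contact force between tote and jar below 0.1 N and contact force between tote and tin below 0.1 N); the arm keeps its last pose, push and grip.
It fails at once if a bystander (lamp, brush, screwdriver, mug, jar or bowl) is moved by more than 30 mm (distance of any of lamp, brush, screwdriver, mug, jar, tin from where it was at the start of the episode above 0.03 m).
It also fails if it takes over 61 s, if anything falls off the work surface, if the arm or the gripper's body presses on something with over 40 N, if the wrist force passes 120 N, or if a joint passes its speed limit or range.

ROBOT

A 6-joint arm with a two-finger parallel gripper is mounted at the origin on the work surface. World frame = base frame: x ahead of the robot, y to its left, z up, the work surface at z = 0. Lengths are in m, angles in rad, forces in N, time in s.
With the tool pointing down it reaches from about 0.4 to 0.825 m from the base axis. Payload 7 kg.
Tool frame: the origin (TCP) lies midway between the tips of the shut fingers; the grasp point (between the pads) lies 19 mm behind it; z points along the fingers, y is the line along which they close (so a half turn about z gives the same grasp; the last joint's range is limited). The gripper opens to 88 mm and grips with 3 to 60 N. Pads are 19 mm wide; open, the fingers measure 130 mm over their backs; the gripper's body (78 mm by 193 mm) begins 47 mm behind the grasp point.
Start: joints at [1.548, 0.359, 0.012, 0, -1.224, -0.288], TCP at [0.206, 0.643, 0.227] pointing down, gripper open.
Joint ranges: [-3.07, 3.07], [-1.43, 2.12], [-1.02, 1.25], [-3.03, 1.67], [-3.05, -0], [-3.03, 3.03]. Speed limits (rad/s): [2.39, 2.39, 3.01, 3.14, 3.14, 3.14].

INTERFACE

Orientations are given as [roll, pitch, yaw] about the fixed x, y, z axes, in that order (R = Rz(yaw) Ry(pitch) Rx(roll)).
In Python, from station import telemetry, eyes, ticket, recognise, trace gives the robot as it stands. The module is installed in compiled form; this text tells all that it offers.
- The arm moves only by the tool servo_tool, never from a script. Its argument "series" is a list that holds one entry, the list of rows, each a list of 4 numbers: the shift along the tool's x, y, z in mm, then the turn about the tool's z in rad. In form: [[[x, y, z, roll], ...]]. A call has exactly 10 rows; each row shifts and turns the commanded pose from where the row before left it, along the tool's axes as they then stand; what a row does not reach is not made up. A row lasts 1/12 s, in which the tool goes at most 41.7 mm and 7.16 degrees, less where a joint would pass 70% of its speed; a pose out of reach is approached as far as the arm can. A call is refused whole if a number of a shift passes 41.7 or a number of a turn 0.125, either way. A call with a gripper value outside its range is refused whole. "claw" is the gripper's target within -1 to 1 (shut at 1, half-way at 0, fully open at -1), set as the call begins (left out, the last holds). The fingers move at their own pace and stop on an object; "grip_force" is the grip in N (left out, the last holds). Time passes only in rows, so rows that do not move let the fingers close, or fill a call up. It gives the time, the measured TCP pose, the force, the opening and the grip force at its end, in the units of the state.
- telemetry.get_state(): the state, without advancing time (a new reading comes with each control period).
- eyes.grab_frame(name): name is "scene" or "top" or "wrist"; returns the picture (420x560x3 uint8, red, green, blue); there is no depth.
- eyes.calibration(name): a dict with "mtx" (3x3 intrinsics, pixels), "rvec" (rotation vector, rad) and "tvec" (3), from world to camera coordinates, as OpenCV has them. Camera axes: x right, y down, z forward; pixel columns grow to the right and rows downward; lengths in m; the calibration is good to about 2 mm. A picture is of the moment at which its call begins: read the wrist's pose just before it. calibration takes no time and is no camera call; for the wrist camera it gives the pose at the moment of the call.
- ticket.job_done(): hands the job in; it is judged then, once.
Trained networks look in the newest picture that a camera, given by its name, has taken for a name from the list of things; names that differ only in an ending like _2 or _b are one class to them, and where a whole thing is asked for, a point or a joint stands for the part that bears it (a point fixed in the world has none). Each returns a list of dicts, best first, with "conf" (0 to 1); they miss things now and then, are a little off and sometimes report something else, mostly with a low value. They report only what shows in the picture. A call takes as long as a camera call.
- recognise(camera, name): "position" ([x, y, z] in m, in world coordinates, good to about 4 mm: the middle of the surface that is visible of it).
- trace(camera, name): "mask" (420x560 bool, what is visible of it).
The state is a dict: "t": time; "q": joint angles; "qd": joint speeds; "joint_efforts": joint torques, N m; "eef_pos": TCP position; "ee_rot": TCP orientation; "force": force on the tool from outside, world axes, zero at the start; "moment": the same for the moment, N m; "width": finger opening in m; "gripper_force": force on a finger pad.
Only numpy, scipy, OpenCV 4.12 (cv2) and the standard library are available. Lean on these libraries where they do the work, as an engineer would, in place of code of your own. Each camera call takes 0.05 s, during which the arm holds its last target. There are 200 camera calls.

## Working session

There is one attempt and no reset: what is moved stays moved. The work goes in short steps, Python scripts to look and compute and a tool call to move; the robot and the scene stay as the last step left them, time stands still between calls to the robot, and variables do not carry over. Pictures are saved under pics/ and viewed, at most 10 in all, crops included, and the job is handed in when it is done.

Besides the shell and the picture viewer there is one more tool, called after "Call:" as name(argument=value, ...), one argument or row to a line, values as JSON. servo_tool: Moves the arm, as the interface text tells. Its arguments: {"type":"object","properties":{"series":{"type":"array"},"claw":{"type":"number"},"grip_force":{"type":"number"}},"required":["series"]}

```bash
mkdir -p pics; cat > h.py <<'E'
import numpy as np, cv2
from station import telemetry, eyes, ticket, recognise, trace
def snap(cam,fn=None):
    im=eyes.grab_frame(cam)
    if fn: cv2.imwrite('pics/'+fn+'.png',im[:,:,::-1])
    return im
def proj(cam,P):
    c=eyes.calibration(cam)
    return cv2.projectPoints(np.array(P,float).reshape(-1,1,3),np.array(c['rvec']),np.array(c['tvec']),np.array(c['mtx']),None)[0][:,0]
def back(cam,uv,z):
    c=eyes.calibration(cam);R=cv2.Rodrigues(np.array(c['rvec'],float))[0];t=np.array(c['tvec'],float).ravel()
    o=-R.T@t; uv=np.array(uv,float).reshape(-1,2)
    d=(R.T@np.linalg.inv(c['mtx'])@np.c_[uv,np.ones(len(uv))].T).T
    return o+d*((z-o[2])/d[:,2])[:,None]
E
python3 - <<'E'
from h import *
s=telemetry.get_state()
for k in s: print(k,np.round(s[k],4))
a=snap('top');b=snap('scene')
cv2.imwrite('pics/ts.png',cv2.resize(np.vstack([a,b])[:,:,::-1],(448,672)))
cv2.imwrite('pics/top0.png',cv2.resize(a[:,:,::-1],(800,600))); cv2.imwrite('pics/scene0.png',cv2.resize(b[:,:,::-1],(800,600)))
for n in ['tote','tote_grip','tote_corner','tray','tray_grip','tray_nose','nut_a','cap','lamp','mug','jar','tin','brush','screwdriver']:
    print(n,[(np.round(r['position'],3),round(r['conf'],2)) for r in recognise('top',n)][:3])
E
```

```text
t 0.0
q [ 1.5481e+00  3.5940e-01  1.1000e-02 -4.0000e-04 -1.2241e+00 -2.8810e-01]
qd [ 0.002  -0.001   0.0015 -0.0009 -0.0004 -0.0003]
joint_efforts [-5.00000e-04 -5.82722e+01  2.93047e+01  6.99720e+00  6.70000e-03
 -2.00000e-04]
eef_pos [0.2063 0.6422 0.2256]
ee_rot [ 3.1399e+00 -1.0000e-04 -3.1090e-01]
force [-0.1504 -0.4003 -0.8661]
moment [ 0.0591 -0.0126  0.0297]
gripper_force 0.0
width 0.0876
tote [(array([ 0.566, -0.177,  0.006]), 0.76)]
tote_grip [(array([ 0.567, -0.176,  0.005]), 0.82)]
tote_corner [(array([ 0.564, -0.178,  0.004]), 0.58)]
tray [(array([0.591, 0.16 , 0.005]), 0.89)]
tray_grip [(array([0.592, 0.158, 0.005]), 0.63), (array([ 0.564, -0.178,  0.007]), 0.63)]
tray_nose [(array([0.593, 0.159, 0.003]), 0.79), (array([0.642, 0.414, 0.087]), 0.67)]
nut_a [(array([0.648, 0.146, 0.02 ]), 0.61), (array([0.648, 0.182, 0.019]), 0.53)]
cap []
lamp [(array([ 0.55, -0.44,  0.13]), 0.68)]
mug [(array([0.489, 0.448, 0.043]), 0.88)]
jar [(array([0.644, 0.415, 0.088]), 0.58), (array([0.38 , 0.032, 0.012]), 0.53)]
tin [(array([0.382, 0.032, 0.011]), 0.57), (array([0.644, 0.417, 0.086]), 0.44)]
brush [(array([0.768, 0.144, 0.014]), 0.97)]
screwdriver [(array([ 0.831, -0.148,  0.023]), 0.82), (array([0.768, 0.147, 0.017]), 0.46)]
```

View pics/top0.png

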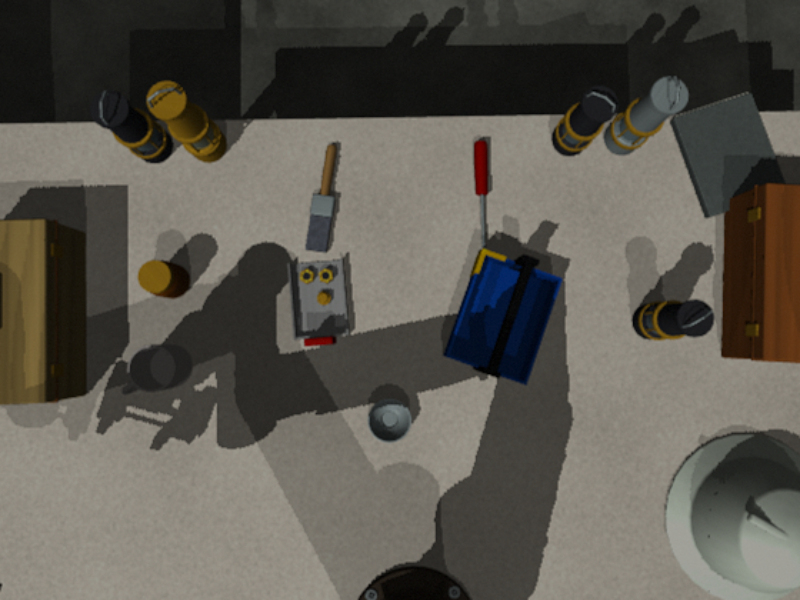

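View pics/scene0.png

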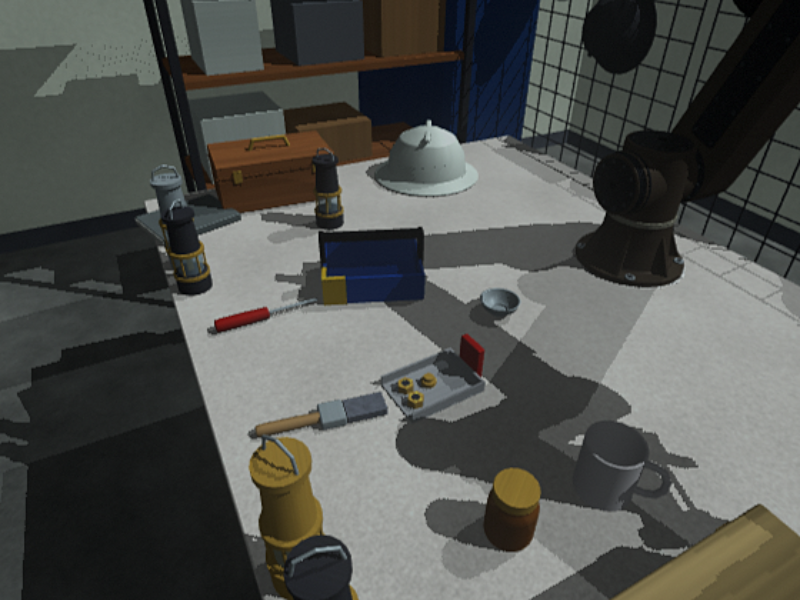

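Call:
servo_tool(
  series=[
    [[24, 20, -5, 0], [24, 20, -5, 0], [24, 20, -5, 0], [24, 20, -5, 0], [24, 20, -5, 0], [24, 20, -5, 0], [24, 20, -5, 0], [24, 20, -5, 0], [24, 20, -5, 0], [24, 20, -5, 0]],
  ],
  claw=-1,
)

```text
t: 1.63
eef_pos: [0.3743, 0.3774, 0.2771]
ee_rot: [-3.141, -0.0, -0.311]
force: [0.1, 0.4, 1.1]
width: 0.0878
gripper_force: 0.0
```

Call:
servo_tool(
  series=[
    [[24, 20, -5, 0], [24, 20, -5, 0], [24, 20, -5, 0], [24, 20, -5, 0], [24, 20, -5, 0], [24, 20, -5, 0], [24, 20, -5, 0], [24, 20, -5, 0], [24, 20, -5, 0], [24, 20, -5, 0]],
  ],
)

```text
t: 2.47
eef_pos: [0.5417, 0.1135, 0.3271]
ee_rot: [-3.141, -0.0, -0.311]
force: [0.7, 1.4, 0.2]
width: 0.0877
gripper_force: 0.0
```

Call:
servo_tool(
  series=[
    [[35, 0, 0, 0], [35, 0, 0, 0], [35, 0, 0, 0], [35, 0, 0, 0], [35, 0, 0, 0], [35, 0, 0, 0], [35, 0, 0, 0], [35, 0, 0, 0], [35, 0, 0, 0], [35, 0, 0, 0]],
  ],
)

```text
t: 3.3
eef_pos: [0.8756, 0.0072, 0.3266]
ee_rot: [-3.141, -0.0, -0.311]
force: [1.8, 1.6, 1.1]
width: 0.0876
gripper_force: 0.0
```

```bash
python3 -c "
from h import *
s=telemetry.get_state();print(np.round(s['q'],3),s['eef_pos'],s['ee_rot'])"
```

```text
[ 0.229  0.713  0.822  0.    -1.68   1.031] [0.87556995 0.0071994  0.32662881] [-3.14147054e+00 -2.91571349e-04 -3.10780777e-01]
```

Call:
servo_tool(
  series=[
    [[35, 0, 0, 0], [35, 0, 0, 0], [35, 0, 0, 0], [35, 0, 0, 0], [35, 0, 0, 0], [35, 0, 0, 0], [35, 0, 0, 0], [35, 0, 0, 0], [0, 0, 0, 0], [0, 0, 0, 0]],
  ],
)

```text
t: 4.13
eef_pos: [1.0139, -0.0692, 0.2767]
ee_rot: [-3.122, -0.122, -0.313]
force: [0.4, 0.1, 0.3]
width: 0.0874
gripper_force: 0.0
```

```bash
python3 -c "
from h import *
s=telemetry.get_state();print(np.round(s['q'],3),s['eef_pos'],s['ee_rot'])"
```

```text
[ 0.135  0.993  1.25   0.036 -1.709  1.131] [ 1.01394888 -0.06917994  0.2766886 ] [-3.12208343 -0.12247817 -0.31286518]
```

Call:
servo_tool(
  series=[
    [[-35, 0, 0, 0], [-35, 0, 0, 0], [-35, 0, 0, 0], [-35, 0, 0, 0], [-35, 0, 0, 0], [-35, 0, 0, 0], [-35, 0, 0, 0], [-35, 0, 0, 0], [-35, 0, 0, 0], [-35, 0, 0, 0]],
  ],
)

```text
t: 4.97
eef_pos: [0.7037, 0.0336, 0.2399]
ee_rot: [-3.12, -0.126, -0.312]
force: [-0.3, 1.4, 0.0]
width: 0.0876
gripper_force: 0.0
```

```bash
python3 -c "
from h import *
s=telemetry.get_state();print(np.round(s['q'],3),s['eef_pos'],s['ee_rot'])"
```

```text
[ 0.357  0.324 -0.044  0.069 -1.091  0.875] [0.70369672 0.0336487  0.23992951] [-3.12017598 -0.12644452 -0.31156348]
```

Call:
servo_tool(
  series=[
    [[-35, 0, -8, 0], [-35, 0, -8, 0], [-35, 0, -8, 0], [-35, 0, -8, 0], [-35, 0, -8, 0], [-35, 0, -8, 0], [-35, 0, -8, 0], [-35, 0, -8, 0], [-35, 0, -8, 0], [-35, 0, -8, 0]],
  ],
)

```text
t: 5.8
eef_pos: [0.3636, 0.1407, 0.2753]
ee_rot: [-3.119, -0.126, -0.313]
force: [-0.8, 1.3, 0.7]
width: 0.0879
gripper_force: 0.0
```

```bash
python3 -c "
from h import *
s=telemetry.get_state();print(np.round(s['q'],3),s['eef_pos'],s['ee_rot'])"
```

```text
[ 1.014 -0.258 -0.594  0.126 -1.185  0.201] [0.3636451  0.14065969 0.27526252] [-3.11912987 -0.12586679 -0.31278643]
```

Call:
servo_tool(
  series=[
    [[7, 34, 0, 0], [7, 34, 0, 0], [7, 34, 0, 0], [7, 34, 0, 0], [7, 34, 0, 0], [7, 34, 0, 0], [7, 34, 0, 0], [7, 34, 0, 0], [7, 34, 0, 0], [7, 34, 0, 0]],
  ],
)

```text
t: 6.63
eef_pos: [0.327, -0.2057, 0.2777]
ee_rot: [-3.12, -0.129, -0.311]
force: [0.5, 0.8, -0.4]
width: 0.0874
gripper_force: 0.0
```

Call:
servo_tool(
  series=[
    [[-20, 3, -2, 0], [-20, 3, -2, 0], [-20, 3, -2, 0], [-20, 3, -2, 0], [-20, 3, -2, 0], [-20, 3, -2, 0], [0, 0, 0, 0], [0, 0, 0, 0], [0, 0, 0, 0], [0, 0, 0, 0]],
  ],
)

```text
t: 7.47
eef_pos: [0.208, -0.1846, 0.273]
ee_rot: [-3.121, -0.126, -0.312]
force: [-0.2, 0.5, 1.1]
width: 0.0877
gripper_force: 0.0
```

```bash
python3 -c "
from h import *
s=telemetry.get_state();print(np.round(s['q'],3),s['eef_pos'],s['ee_rot'])"
```

```text
[ 0.094 -0.554 -0.702  0.032 -1.299  1.16 ] [ 0.20797341 -0.18458568  0.27299816] [-3.12100487 -0.12587611 -0.31183817]
```

Call:
servo_tool(
  series=[
    [[0, 0, 18, 0], [0, 0, 18, 0], [0, 0, 18, 0], [0, 0, 18, 0], [0, 0, 18, 0], [0, 0, 18, 0], [-10, 0, 0, 0], [-10, 0, 0, 0], [0, 0, 0, 0], [0, 0, 0, 0]],
  ],
)

```text
t: 8.3
eef_pos: [0.2026, -0.1806, 0.1631]
ee_rot: [-3.121, -0.125, -0.311]
force: [1.5, 0.5, 0.3]
width: 0.0879
gripper_force: 0.0
```

```bash
python3 -c "
from h import *
s=telemetry.get_state();print(np.round(s['q'],3),s['eef_pos'],s['ee_rot'])"
```

```text
[ 0.127 -0.508 -0.938  0.041 -1.018  1.115] [ 0.2026413  -0.18056135  0.16311796] [-3.12132927 -0.12542238 -0.31127436]
```

Call:
servo_tool(
  series=[
    [[-10, 0, 10, 0], [-10, 0, 10, 0], [-10, 0, 10, 0], [-10, 0, 10, 0], [-15, 0, 0, 0], [-15, 0, 0, 0], [-15, 0, 0, 0], [0, 0, 0, 0], [0, 0, 0, 0], [0, 0, 0, 0]],
  ],
)

```text
t: 9.13
eef_pos: [0.1371, -0.1744, 0.1371]
ee_rot: [-3.093, -0.102, -0.311]
force: [0.4, -0.5, -1.0]
width: 0.0876
gripper_force: 0.0
```

```bash
python3 -c "
from h import *
s=telemetry.get_state();print(np.round(s['q'],3),s['eef_pos'],s['ee_rot'])"
```

```text
[ 1.440e-01 -6.530e-01 -1.015e+00  1.000e-03 -1.096e+00  1.117e+00] [ 0.13707119 -0.17438862  0.13710016] [-3.09311123 -0.10205973 -0.31132923]
```

```bash
cat >> h.py <<'E'
from scipy.spatial.transform import Rotation as Ro
def Rt(): 
    s=telemetry.get_state(); return Ro.from_euler('xyz',s['ee_rot']), np.array(s['eef_pos'])
def info():
    s=telemetry.get_state();R,p=Rt();m=R.as_matrix()
    print('t',round(s['t'],2),'p',np.round(p,4),'q',np.round(s['q'],2),'F',np.round(s['force'],1),'w',round(s['width'],4))
    z=m[:,2];y=m[:,1];print('tilt',round(np.degrees(np.arccos(-z[2])),1),'d_az',round(np.degrees(np.arctan2(z[1],z[0])),1),'xaz',round(np.degrees(np.arctan2(m[1,0],m[0,0])),1),'y',np.round(y,3))
def plan(target,turn=0,n=10):
    R,p=Rt();d=(np.array(target)-p)*1000/n
    rows=[]
    for i in range(n):
        R2=R*Ro.from_rotvec([0,0,turn*i/n]); rows.append([*np.round(R2.inv().apply(d),0).astype(int).tolist(),round(turn/n,3)])
    print(rows)
E
python3 - <<'E'
from h import *
im=cv2.imread('pics/top0.png'); im=cv2.resize(im,(560,420)).astype(int)
b,g,r=im[...,0],im[...,1],im[...,2]
m=(r>100)&(g<50)&(b<60); 
roi=np.zeros_like(m); roi[225:250,205:245]=1; ys,xs=np.nonzero(m&roi)
print(len(xs),xs.mean(),ys.mean(),xs.min(),xs.max())
print('block top',back('top',[[xs.mean(),ys.mean()]],.06), back('top',[[xs.min(),ys.mean()],[xs.max(),ys.mean()]],.06))
k=.7
print('tray corners z20',back('top',np.array([[290,255],[346,254],[295,338],[350,332]])*k,.02))
print('bar',back('top',np.array([[491,372],[529,260]])*k,.121))
print('nuts',back('top',np.array([[307,275],[326,275],[324,297]])*k,.02))
info(); plan([.52,.17,.26],-1.93,20)
E
```

```text
65 221.66153846153847 239.03076923076924 213 231
block top [[0.52635727 0.15667271 0.06      ]] [[0.52691608 0.17818813 0.06      ]
 [0.52575415 0.1334511  0.06      ]]
tray corners z20 [[0.68531108 0.2076686  0.02      ]
 [0.68487328 0.10555819 0.02      ]
 [0.53365989 0.20078994 0.02      ]
 [0.54197821 0.10112138 0.02      ]]
bar [[ 0.46861494 -0.13697287  0.121     ]
 [ 0.65311511 -0.20712946  0.121     ]]
nuts [[0.64787728 0.17731385 0.02      ]
 [0.6470757  0.14275623 0.02      ]
 [0.60688733 0.14710231 0.02      ]]
t 9.13 p [ 0.1371 -0.1744  0.1371] q [ 0.14 -0.65 -1.01  0.   -1.1   1.12] F [ 0.4 -0.5 -1. ] w 0.0876
tilt 6.5 d_az 7.6 xaz -17.8 y [-0.301 -0.952 -0.048]
[[14, -22, -4, -0.097], [16, -21, -4, -0.097], [18, -19, -4, -0.097], [19, -18, -4, -0.097], [21, -16, -4, -0.097], [22, -14, -4, -0.097], [24, -11, -4, -0.097], [25, -9, -4, -0.097], [25, -7, -4, -0.097], [26, -4, -4, -0.097], [26, -2, -4, -0.097], [26, 1, -4, -0.097], [26, 3, -4, -0.097], [26, 6, -4, -0.097], [25, 8, -4, -0.097], [24, 11, -4, -0.097], [23, 13, -4, -0.097], [21, 15, -4, -0.097], [20, 17, -4, -0.097], [18, 19, -4, -0.097]]
```

Call:
servo_tool(
  series=[
    [[14, -22, -4, -0.097], [16, -21, -4, -0.097], [18, -19, -4, -0.097], [19, -18, -4, -0.097], [21, -16, -4, -0.097], [22, -14, -4, -0.097], [24, -11, -4, -0.097], [25, -9, -4, -0.097], [25, -7, -4, -0.097], [26, -4, -4, -0.097]],
  ],
)

```text
t: 9.97
eef_pos: [0.3281, -0.0122, 0.1991]
ee_rot: [3.088, -0.097, 0.638]
force: [-1.0, -0.7, 0.7]
width: 0.0883
gripper_force: 0.0
```

Call:
servo_tool(
  series=[
    [[26, -2, -4, -0.097], [26, 1, -4, -0.097], [26, 3, -4, -0.097], [26, 6, -4, -0.097], [25, 8, -4, -0.097], [24, 11, -4, -0.097], [23, 13, -4, -0.097], [21, 15, -4, -0.097], [20, 17, -4, -0.097], [18, 19, -4, -0.097]],
  ],
)

```text
t: 10.8
eef_pos: [0.5237, 0.1552, 0.2626]
ee_rot: [3.032, -0.01, 1.605]
force: [0.5, -1.1, -0.1]
width: 0.0878
gripper_force: 0.0
```

```bash
python3 - <<'E'
from h import *
info(); im=snap('wrist','w1')
print(proj('wrist',[[.526,.157,.066]]))
for n in ['tray','nut_a','cap']: print(n,[(np.round(r['position'],3),round(r['conf'],2)) for r in recognise('wrist',n)][:3])
E
```

```text
t 10.8 p [0.5237 0.1552 0.2626] q [ 0.69  0.05 -0.33  0.07 -1.1   2.46] F [ 0.5 -1.1 -0.1] w 0.0878
tilt 6.3 d_az 7.4 xaz 92.0 y [0.993 0.033 0.109]
[[257.41925373 194.4958657 ]]
tray [(array([0.591, 0.163, 0.002]), 0.79)]
nut_a [(array([0.642, 0.143, 0.016]), 0.71), (array([0.643, 0.177, 0.018]), 0.51)]
cap [(array([0.604, 0.15 , 0.014]), 0.84), (array([0.371, 0.061, 0.026]), 0.63), (array([0.763, 0.15 , 0.018]), 0.61)]
```

View pics/w1.png

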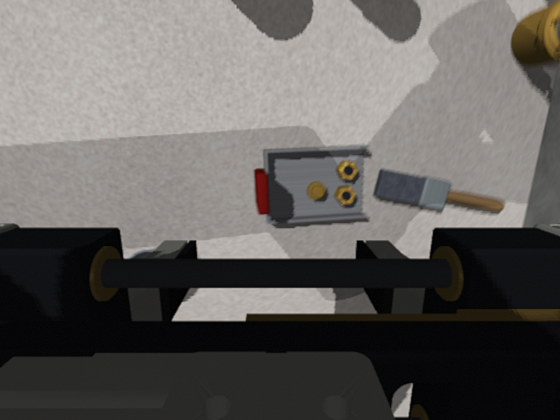

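```bash
python3 - <<'E'
from h import *
im=cv2.imread('pics/w1.png').astype(int);b,g,r=im[...,0],im[...,1],im[...,2]
m=(r>60)&(g<40)&(b<45);m[:, :240]=0;m[:,285:]=0;m[:160]=0;m[225:]=0
ys,xs=np.nonzero(m)
print(xs.min(),xs.max(),ys.min(),ys.max())
for y in range(170,214,6): print(y,xs[ys==y].min(),xs[ys==y].max(),r[y,xs[ys==y].min():xs[ys==y].max()+1])
c=eyes.calibration('wrist');R=cv2.Rodrigues(np.array(c['rvec'],float))[0];print('cam',-R.T@np.array(c['tvec']).ravel())
for T in [(.526,.157,.037),(.600,.157,.037)]: pass
def model(px,py,yaw):
    L=np.array([[-65,50,20],[-65,-50,20],[75,50,3],[75,-50,3],[-79,25,66],[-79,-25,66],[-65,25,66],[-65,-25,66]])/1000
    return L@Ro.from_euler('z',yaw).as_matrix().T+[px,py,0]
print(proj('wrist',model(.602,.158,.035)).round(0))
print('edges z20',back('wrist',[[265,149],[272,225],[370,150],[369,221]],.02).round(3))
E
```

```text
255 268 169 213
170 255 263 [82 73 70 68 67 65 63 62 62]
176 255 266 [ 84  92 106 110 107 106 105 104 103 100  93  75]
182 256 266 [ 86 100 107 106 105 104 103 102 101  95  80]
188 256 267 [ 84  95 105 107 105 104 102 102 101  97  83  64]
194 257 267 [ 89 102 107 105 103 103 101 101  95  87  69]
200 257 267 [ 87  98 105 105 103 102 100 100  96  89  73]
206 258 268 [ 97 103 105 103 100 100  99  95  90  77  61]
212 260 267 [100  98  97  93  92  91  86  73]
cam [0.50212378 0.21752884 0.41993857]
[[268. 149.]
 [269. 223.]
 [367. 147.]
 [363. 217.]
 [259. 172.]
 [260. 214.]
 [271. 172.]
 [272. 214.]]
edges z20 [[0.532 0.205 0.02 ]
 [0.543 0.103 0.02 ]
 [0.672 0.207 0.02 ]
 [0.681 0.109 0.02 ]]
```

```bash
python3 -c "
from h import *
plan([.527,.157,.033],-.03,10)"
```

```text
[[0, -2, 23, -0.003], [0, -2, 23, -0.003], [0, -2, 23, -0.003], [0, -2, 23, -0.003], [0, -2, 23, -0.003], [0, -2, 23, -0.003], [0, -2, 23, -0.003], [0, -2, 23, -0.003], [0, -2, 23, -0.003], [0, -2, 23, -0.003]]
```

Call:
servo_tool(
  series=[
    [[0, -2, 23, -0.003], [0, -2, 23, -0.003], [0, -2, 23, -0.003], [0, -2, 23, -0.003], [0, -2, 23, -0.003], [0, -2, 23, -0.003], [0, -2, 23, -0.003], [0, -2, 23, -0.003], [0, -2, 23, -0.003], [0, -2, 23, -0.003]],
  ],
)

```text
t: 11.83
eef_pos: [0.5268, 0.156, 0.0318]
ee_rot: [3.031, -0.009, 1.629]
force: [-0.3, 0.2, -0.7]
width: 0.0874
gripper_force: 0.0
```

Call:
servo_tool(
  series=[
    [[0, 0, 0, 0], [0, 0, 0, 0], [0, 0, 0, 0], [0, 0, 0, 0], [0, 0, 0, 0], [0, 0, 0, 0], [0, 0, 0, 0], [0, 0, 0, 0], [0, 0, 0, 0], [0, 0, 0, 0]],
  ],
  claw=1,
  grip_force=40,
)

```text
t: 12.67
eef_pos: [0.5273, 0.1566, 0.0332]
ee_rot: [3.03, -0.009, 1.63]
force: [0.5, -0.1, -0.9]
width: 0.0264
gripper_force: 0.0
```

```bash
python3 -c "
from h import *
info()"
```

```text
t 12.67 p [0.5273 0.1566 0.0332] q [ 0.69  0.31 -0.64  0.11 -0.53  2.42] F [ 0.5 -0.1 -0.9] w 0.0264
tilt 6.4 d_az 8.0 xaz 93.4 y [0.992 0.058 0.111]
```

Fingers still closing; hold, then lift.

Call:
servo_tool(
  series=[
    [[0, 0, 0, 0], [0, 0, 0, 0], [0, 0, 0, 0], [0, 0, 0, 0], [0, 0, -5, 0], [0, 0, -5, 0], [0, 0, -8, 0], [0, 0, -10, 0], [0, 0, -12, 0], [0, 0, -12, 0]],
  ],
  grip_force=45,
)

```text
t: 13.5
eef_pos: [0.5212, 0.1556, 0.0855]
ee_rot: [3.031, -0.009, 1.63]
force: [0.0, -0.6, -3.4]
width: 0.0138
gripper_force: 44.9
```

```bash
python3 -c "
from h import *
info(); im=snap('scene'); cv2.imwrite('pics/s2.png',cv2.resize(im[180:340,180:400,::-1],(770,560)))"
```

```text
t 13.5 p [0.5212 0.1556 0.0855] q [ 0.69  0.22 -0.59  0.09 -0.67  2.44] F [ 0.  -0.6 -3.4] w 0.0138
tilt 6.4 d_az 7.9 xaz 93.4 y [0.992 0.058 0.11 ]
```

View pics/s2.png

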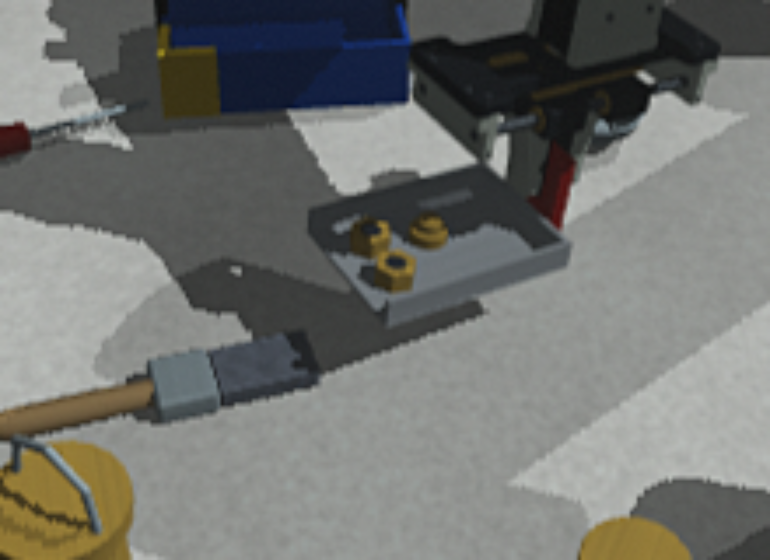

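Call:
servo_tool(
  series=[
    [[5, -2, -10, 0], [10, -4, -20, 0], [14, -5, -25, 0], [14, -5, -25, 0], [14, -5, -25, 0], [16, -6, -25, 0], [18, -7, -25, 0], [20, -8, -22, 0], [22, -9, -20, 0], [24, -10, -18, 0]],
  ],
)

```text
t: 14.38
eef_pos: [0.4269, 0.3062, 0.2947]
ee_rot: [3.03, -0.01, 1.629]
force: [0.8, 0.2, -2.7]
width: 0.0137
gripper_force: 44.9
```

Call:
servo_tool(
  series=[
    [[26, -11, -12, 0], [26, -11, -10, 0], [26, -11, -6, 0], [26, -11, -5, 0], [26, -11, -5, 0], [26, -11, -5, 0], [26, -11, -5, 0], [26, -11, -5, 0], [26, -11, -5, 0], [26, -11, -5, 0]],
  ],
)

```text
t: 15.22
eef_pos: [0.2951, 0.5588, 0.3457]
ee_rot: [3.031, -0.008, 1.63]
force: [1.2, 0.2, -3.0]
width: 0.0141
gripper_force: 44.9
```

```bash
python3 -c "
from h import *
info()"
```

```text
t 15.22 p [0.2951 0.5588 0.3457] q [ 1.46  0.2   0.01  0.11 -1.35  1.72] F [ 1.2  0.2 -3. ] w 0.0141
tilt 6.3 d_az 7.7 xaz 93.4 y [0.992 0.058 0.11 ]
```

Call:
servo_tool(
  series=[
    [[28, -5, -12, 0], [30, -5, -12, 0], [30, -5, -12, 0], [30, -4, -12, 0], [30, -4, -12, 0], [30, -4, -12, 0], [30, -4, -12, 0], [30, -4, -12, 0], [30, -4, -12, 0], [30, -3, -8, 0]],
  ],
)

```text
t: 16.05
eef_pos: [0.2248, 0.8436, 0.458]
ee_rot: [3.031, -0.01, 1.631]
force: [0.9, 2.1, -0.8]
width: 0.0144
gripper_force: 44.9
```

Call:
servo_tool(
  series=[
    [[25, 0, 0, 0], [25, 0, 0, 0], [25, 0, 0, 0], [25, 0, 0, 0], [25, 0, 0, 0], [25, 0, 0, 0], [25, 0, 0, 0], [25, 0, 0, 0], [0, 0, 0, 0], [0, 0, 0, 0]],
  ],
)

```text
t: 16.88
eef_pos: [0.1954, 0.9441, 0.399]
ee_rot: [2.985, -0.109, 1.644]
force: [-0.4, -0.7, -2.9]
width: 0.0136
gripper_force: 45.0
```

```bash
python3 -c "
from h import *
info()"
```

```text
t 16.88 p [0.1954 0.9441 0.399 ] q [ 1.63  0.89  1.25  0.16 -1.82  1.63] F [-0.4 -0.7 -2.9] w 0.0136
tilt 10.9 d_az 38.6 xaz 94.2 y [0.986 0.056 0.155]
```

Call:
servo_tool(
  series=[
    [[28, 0, -10, 0], [28, 0, -10, 0], [28, 0, -10, 0], [28, 0, -10, 0], [28, 0, -10, 0], [28, 0, -10, 0], [28, 0, -10, 0], [28, 0, -10, 0], [0, 0, 0, 0], [0, 0, 0, 0]],
  ],
)

```text
t: 17.72
eef_pos: [0.1461, 1.0067, 0.4253]
ee_rot: [2.921, -0.264, 1.675]
force: [0.6, 0.1, -2.9]
width: 0.014
gripper_force: 45.0
```

```bash
python3 -c "
from h import *
info()"
```

```text
t 17.72 p [0.1461 1.0067 0.4253] q [ 1.7   0.89  1.25  0.23 -1.67  1.57] F [ 0.6  0.1 -2.9] w 0.014
tilt 19.6 d_az 55.3 xaz 95.9 y [0.976 0.044 0.211]
```

```bash
python3 - <<'E'
from h import *
plan([.45,.25,.34],0,28)
R,p=Rt(); N=np.array([.588,-.1285,.15])
R2=R*Ro.from_rotvec([0,0,.3]);print('tcp at az',np.degrees(np.arctan2(*R2.as_matrix()[[1,0],1])),N-R2.apply([0,.147,.03]))
E
```

```text
[[-28, 9, -3, 0.0], [-28, 9, -3, 0.0], [-28, 9, -3, 0.0], [-28, 9, -3, 0.0], [-28, 9, -3, 0.0], [-28, 9, -3, 0.0], [-28, 9, -3, 0.0], [-28, 9, -3, 0.0], [-28, 9, -3, 0.0], [-28, 9, -3, 0.0], [-28, 9, -3, 0.0], [-28, 9, -3, 0.0], [-28, 9, -3, 0.0], [-28, 9, -3, 0.0], [-28, 9, -3, 0.0], [-28, 9, -3, 0.0], [-28, 9, -3, 0.0], [-28, 9, -3, 0.0], [-28, 9, -3, 0.0], [-28, 9, -3, 0.0], [-28, 9, -3, 0.0], [-28, 9, -3, 0.0], [-28, 9, -3, 0.0], [-28, 9, -3, 0.0], [-28, 9, -3, 0.0], [-28, 9, -3, 0.0], [-28, 9, -3, 0.0], [-28, 9, -3, 0.0]]
tcp at az -14.074423616500885 [ 0.44079144 -0.10129874  0.15993642]
```

Call:
servo_tool(
  series=[
    [[-12, 4, -1, 0], [-22, 7, -2, 0], [-30, 10, -3, 0], [-36, 11, -4, 0], [-38, 12, -4, 0], [-38, 12, -4, 0], [-38, 12, -4, 0], [-38, 12, -4, 0], [-38, 12, -4, 0], [-38, 12, -4, 0]],
  ],
)

```text
t: 18.55
eef_pos: [0.2757, 0.6839, 0.3937]
ee_rot: [2.921, -0.264, 1.673]
force: [0.7, -0.3, -2.2]
width: 0.014
gripper_force: 45.0
```

Call:
servo_tool(
  series=[
    [[-38, 12, -4, 0], [-38, 12, -4, 0], [-38, 12, -4, 0], [-38, 12, -4, 0], [-38, 12, -4, 0], [-38, 12, -4, 0], [-38, 12, -4, 0], [-36, 11, -4, 0], [-30, 9, -3, 0], [-24, 6, -2, 0]],
  ],
)

```text
t: 19.38
eef_pos: [0.4107, 0.3363, 0.3596]
ee_rot: [2.92, -0.264, 1.672]
force: [0.1, 0.5, -2.9]
width: 0.0138
gripper_force: 45.0
```

```bash
python3 - <<'E'
from h import *
info()
plan([.441,-.101,.175],.3,20)
E
```

```text
t 19.38 p [0.4107 0.3363 0.3596] q [ 1.09 -0.16 -0.35  0.05 -1.04  2.11] F [ 0.1  0.5 -2.9] w 0.0138
tilt 19.6 d_az 55.1 xaz 95.8 y [0.976 0.042 0.212]
[[-24, -1, 3, 0.015], [-24, -1, 3, 0.015], [-24, -1, 3, 0.015], [-24, 0, 3, 0.015], [-24, 0, 3, 0.015], [-24, 0, 3, 0.015], [-24, 1, 3, 0.015], [-24, 1, 3, 0.015], [-24, 1, 3, 0.015], [-24, 2, 3, 0.015], [-24, 2, 3, 0.015], [-23, 2, 3, 0.015], [-23, 3, 3, 0.015], [-23, 3, 3, 0.015], [-23, 4, 3, 0.015], [-23, 4, 3, 0.015], [-23, 4, 3, 0.015], [-23, 5, 3, 0.015], [-23, 5, 3, 0.015], [-23, 5, 3, 0.015]]
```

Call:
servo_tool(
  series=[
    [[-24, -1, 3, 0.015], [-24, -1, 3, 0.015], [-24, -1, 3, 0.015], [-24, 0, 3, 0.015], [-24, 0, 3, 0.015], [-24, 0, 3, 0.015], [-24, 1, 3, 0.015], [-24, 1, 3, 0.015], [-24, 1, 3, 0.015], [-24, 2, 3, 0.015]],
  ],
)

```text
t: 20.22
eef_pos: [0.4254, 0.1152, 0.2655]
ee_rot: [2.962, -0.294, 1.52]
force: [0.4, -0.6, -2.8]
width: 0.0136
gripper_force: 45.0
```

Call:
servo_tool(
  series=[
    [[-24, 2, 3, 0.015], [-23, 2, 3, 0.015], [-23, 3, 3, 0.015], [-23, 3, 3, 0.015], [-23, 4, 3, 0.015], [-23, 4, 3, 0.015], [-23, 4, 3, 0.015], [-20, 5, 3, 0.015], [-15, 5, 3, 0.015], [-8, 5, 3, 0.015]],
  ],
)

```text
t: 21.05
eef_pos: [0.4448, -0.069, 0.1842]
ee_rot: [3.01, -0.302, 1.353]
force: [-0.4, 0.6, -3.7]
width: 0.0139
gripper_force: 45.0
```

```bash
cat >> h.py <<'E'
def nplan(N,turn,n,k=[0,.147,.03]):
    R,p=Rt();N0=p+R.apply(k);rows=[]
    for i in range(n):
        a=R*Ro.from_rotvec([0,0,turn*i/n]);b=R*Ro.from_rotvec([0,0,turn*(i+1)/n])
        pa=N0+(np.array(N)-N0)*i/n-a.apply(k);pb=N0+(np.array(N)-N0)*(i+1)/n-b.apply(k)
        rows.append([*np.round(a.inv().apply(pb-pa)*1000).astype(int).tolist(),round(turn/n,3)])
    y=b.as_matrix()[:,1];print('end tcp',pb.round(3),'nose az',np.degrees(np.arctan2(y[1],y[0])).round(1),'slope',np.degrees(np.arcsin(y[2])).round(1));print(rows)
E
python3 - <<'E'
from h import *
info();R,p=Rt();print('nose',p+R.apply([0,.147,.03]))
snap('top');print([(np.round(r['position'],3),r['conf']) for r in recognise('top','tray')+recognise('top','tote')])
im=snap('scene'); cv2.imwrite('pics/s3.png',cv2.resize(im[120:300,180:420,::-1],(800,600)))
nplan([.588,-.1285,.14],.7,10)
nplan([.588,-.1285,.10],1.0,20)
E
```

```text
t 21.05 p [ 0.4448 -0.069   0.1842] q [ 0.04 -0.04 -0.5  -0.32 -0.93  3.03] F [-0.4  0.6 -3.7] w 0.0139
tilt 18.8 d_az 53.5 xaz 77.5 y [ 0.959 -0.253  0.125]
nose [ 0.59162831 -0.09836263  0.17418193]
[(array([ 0.528, -0.071,  0.169]), 0.91), (array([ 0.603, -0.203,  0.007]), 0.96)]
end tcp [ 0.494 -0.02   0.182] nose az -52.7 slope -5.5
[[6, 0, 2, 0.07], [6, 1, 2, 0.07], [6, 1, 2, 0.07], [6, 1, 2, 0.07], [6, 1, 2, 0.07], [6, 2, 2, 0.07], [6, 2, 2, 0.07], [7, 2, 2, 0.07], [7, 3, 2, 0.07], [7, 3, 2, 0.07]]
end tcp [ 0.531 -0.001  0.155] nose az -69.3 slope -10.5
[[5, 0, 3, 0.05], [5, 0, 3, 0.05], [5, 0, 3, 0.05], [5, 0, 3, 0.05], [5, 0, 3, 0.05], [5, 1, 3, 0.05], [5, 1, 3, 0.05], [5, 1, 3, 0.05], [5, 1, 3, 0.05], [5, 1, 3, 0.05], [5, 1, 3, 0.05], [5, 1, 3, 0.05], [5, 1, 3, 0.05], [5, 2, 3, 0.05], [5, 2, 3, 0.05], [5, 2, 3, 0.05], [5, 2, 3, 0.05], [5, 2, 3, 0.05], [5, 2, 3, 0.05], [6, 2, 3, 0.05]]
```

View pics/s3.png

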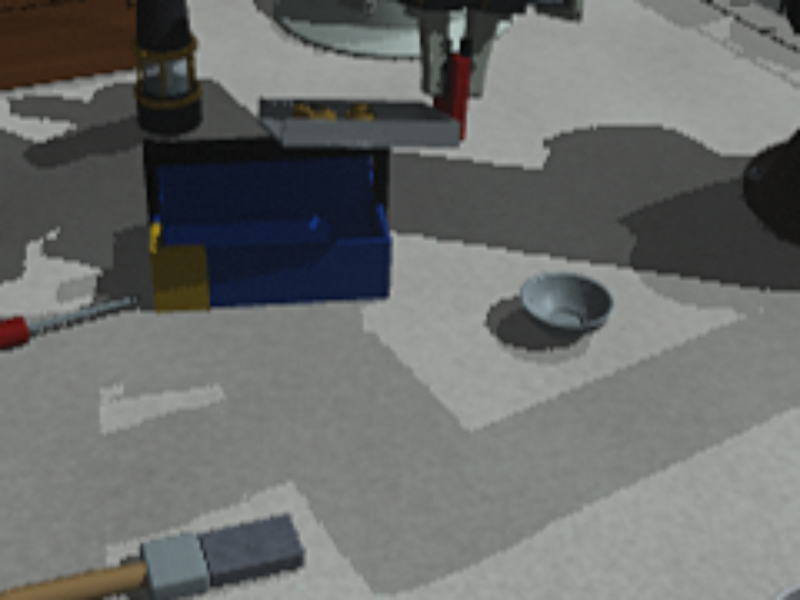

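Call:
servo_tool(
  series=[
    [[4, 0, 2, 0.05], [6, 1, 2, 0.07], [6, 1, 2, 0.07], [6, 1, 2, 0.07], [6, 1, 2, 0.07], [6, 2, 2, 0.07], [6, 2, 2, 0.07], [7, 2, 2, 0.07], [7, 3, 2, 0.07], [5, 2, 2, 0.05]],
  ],
)

```text
t: 22.08
eef_pos: [0.4897, -0.0223, 0.1851]
ee_rot: [-3.053, -0.319, 0.66]
force: [-0.3, -0.1, -2.5]
width: 0.0139
gripper_force: 45.0
```

```bash
python3 - <<'E'
from h import *
info();R,p=Rt();print('nose',p+R.apply([0,.147,.03]))
nplan([.586,-.126,.095],.35,10)
nplan([.588,-.1285,.09],1.05,20)
E
```

```text
t 22.08 p [ 0.4897 -0.0223  0.1851] q [ 0.15  0.01 -0.46 -0.3  -0.89  2.26] F [-0.3 -0.1 -2.5] w 0.0139
tilt 18.9 d_az 53.6 xaz 37.8 y [ 0.633 -0.77  -0.084]
nose [ 0.58848473 -0.12760228  0.14438383]
end tcp [0.531 0.002 0.151] nose az -69.9 slope -10.7
[[4, 0, 5, 0.035], [4, 0, 5, 0.035], [4, 0, 5, 0.035], [4, 0, 5, 0.035], [4, 0, 5, 0.035], [4, 1, 5, 0.035], [4, 1, 5, 0.035], [4, 1, 5, 0.035], [4, 1, 5, 0.035], [4, 1, 5, 0.035]]
end tcp [ 0.632 -0.006  0.164] nose az -110.7 slope -18.3
[[7, 0, 3, 0.053], [7, 0, 3, 0.053], [7, 1, 3, 0.053], [7, 1, 3, 0.053], [7, 1, 3, 0.053], [7, 1, 3, 0.053], [7, 1, 3, 0.053], [7, 1, 3, 0.053], [7, 1, 3, 0.053], [7, 1, 3, 0.053], [7, 1, 3, 0.053], [7, 1, 3, 0.053], [7, 1, 3, 0.053], [7, 1, 3, 0.053], [7, 1, 3, 0.053], [7, 1, 3, 0.053], [7, 1, 3, 0.053], [7, 1, 3, 0.053], [7, 1, 3, 0.053], [7, 1, 3, 0.053]]
```

Call:
servo_tool(
  series=[
    [[4, 0, 5, 0.035], [4, 0, 5, 0.035], [4, 0, 5, 0.035], [4, 0, 5, 0.035], [4, 0, 5, 0.035], [4, 1, 5, 0.035], [4, 1, 5, 0.035], [4, 1, 5, 0.035], [4, 1, 5, 0.035], [4, 1, 5, 0.035]],
  ],
)

```text
t: 22.92
eef_pos: [0.5346, 0.0044, 0.1485]
ee_rot: [-2.948, -0.269, 0.3]
force: [0.3, -0.0, -2.7]
width: 0.0138
gripper_force: 45.0
```

```bash
python3 - <<'E'
from h import *
info();R,p=Rt();print('nose',p+R.apply([0,.147,.03]))
im=snap('top'); cv2.imwrite('pics/t4.png',cv2.resize(im[140:290,270:470,::-1],(800,600)))
nplan([.588,-.1285,.09],.7,10)
E
```

```text
t 22.92 p [0.5346 0.0044 0.1485] q [ 0.2   0.11 -0.43 -0.31 -0.8   1.89] F [ 0.3 -0.  -2.7] w 0.0138
tilt 18.9 d_az 53.6 xaz 17.2 y [ 0.339 -0.922 -0.186]
nose [ 0.59018702 -0.12334789  0.09275979]
end tcp [ 0.632 -0.006  0.164] nose az -110.8 slope -18.3
[[10, 1, 0, 0.07], [10, 1, 0, 0.07], [10, 1, 0, 0.07], [10, 1, 0, 0.07], [10, 1, 0, 0.07], [10, 1, 0, 0.07], [10, 1, 0, 0.07], [10, 1, 0, 0.07], [10, 1, 0, 0.07], [10, 1, 0, 0.07]]
```

View pics/t4.png

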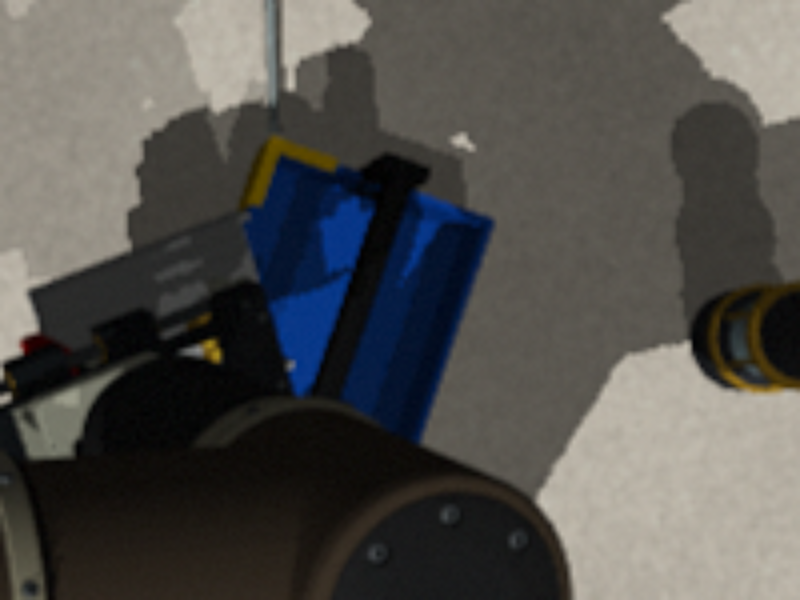

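Call:
servo_tool(
  series=[
    [[10, 1, 0, 0.07], [10, 1, 0, 0.07], [10, 1, 0, 0.07], [10, 1, 0, 0.07], [10, 1, 0, 0.07], [10, 1, 0, 0.07], [10, 1, 0, 0.07], [10, 1, 0, 0.07], [10, 1, 0, 0.07], [10, 1, 0, 0.07]],
  ],
)

```text
t: 23.8
eef_pos: [0.6312, -0.007, 0.1652]
ee_rot: [-2.822, -0.083, -0.389]
force: [0.0, 0.1, -3.4]
width: 0.0134
gripper_force: 45.0
```

```bash
python3 - <<'E'
from h import *
for i in range(3): info()
R,p=Rt();print('nose',p+R.apply([0,.147,.03]))
for c in ['top','scene']:
    im=snap(c,c+'5')
    for n in ['nut_a','cap','tote','tray']: print(c,n,[(np.round(r['position'],3),round(r['conf'],2)) for r in recognise(c,n)][:3])
E
```

```text
t 23.8 p [ 0.6312 -0.007   0.1652] q [ 0.14  0.25 -0.21 -0.3  -0.89  1.22] F [ 0.   0.1 -3.4] w 0.0134
tilt 18.9 d_az 53.6 xaz -22.3 y [-0.336 -0.888 -0.313]
t 23.8 p [ 0.6312 -0.007   0.1652] q [ 0.14  0.25 -0.21 -0.3  -0.89  1.22] F [ 0.   0.1 -3.4] w 0.0134
tilt 18.9 d_az 53.6 xaz -22.3 y [-0.336 -0.888 -0.313]
t 23.8 p [ 0.6312 -0.007   0.1652] q [ 0.14  0.25 -0.21 -0.3  -0.89  1.22] F [ 0.   0.1 -3.4] w 0.0134
tilt 18.9 d_az 53.6 xaz -22.3 y [-0.336 -0.888 -0.313]
nose [ 0.5876583  -0.12977106  0.09074854]
top nut_a []
top cap []
top tote [(array([ 0.48 , -0.155,  0.005]), 0.72)]
top tray []
scene nut_a [(array([ 0.629, -0.002,  0.148]), 0.38)]
scene cap []
scene tote [(array([ 0.582, -0.135,  0.04 ]), 0.62)]
scene tray [(array([ 0.629, -0.001,  0.147]), 0.96)]
```

```bash
python3 - <<'E'
from h import *
w=snap('wrist'); s=cv2.imread('pics/scene5.png')
cv2.imwrite('pics/c6.png',np.hstack([cv2.resize(s[120:270,200:350],(400,400)),cv2.resize(w[60:,:,::-1],(400,400))]))
E
```

```text
(no output)
```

View pics/c6.png

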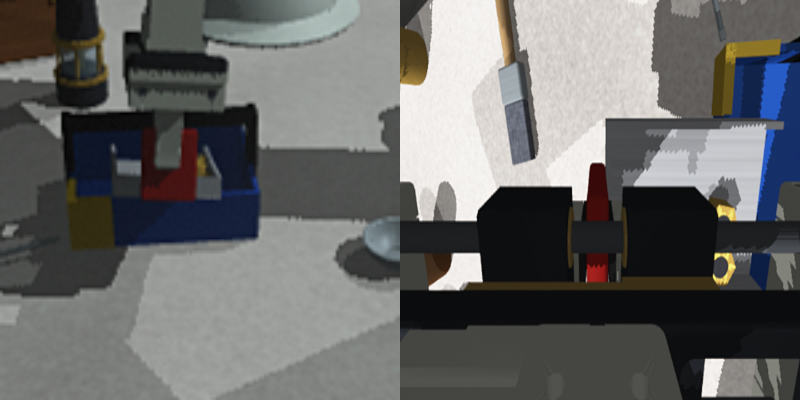

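Call:
servo_tool(
  series=[
    [[8, 0, 0, 0.05], [8, 0, 0, 0.05], [8, 0, 0, 0.05], [8, 0, 0, 0.05], [0, 0, 0, 0], [0, 0, 0, 0], [0, 0, 0, 0], [0, 0, 0, 0], [0, 0, 0, 0], [0, 0, 0, 0]],
  ],
)

```text
t: 25.18
eef_pos: [0.6591, -0.022, 0.1662]
ee_rot: [-2.813, -0.019, -0.577]
force: [0.2, -1.5, -1.6]
width: 0.0134
gripper_force: 45.0
```

```bash
python3 - <<'E'
from h import *
info()
w=snap('wrist'); s=snap('scene')
cv2.imwrite('pics/c7.png',np.hstack([cv2.resize(s[140:230,210:320,::-1],(400,400)),cv2.resize(w[60:,200:,::-1],(400,400))]))
E
```

```text
t 25.18 p [ 0.6591 -0.022   0.1662] q [ 0.11  0.3  -0.15 -0.3  -0.92  1.05] F [ 0.2 -1.5 -1.6] w 0.0134
tilt 18.9 d_az 53.7 xaz -33.1 y [-0.511 -0.796 -0.323]
```

View pics/c7.png

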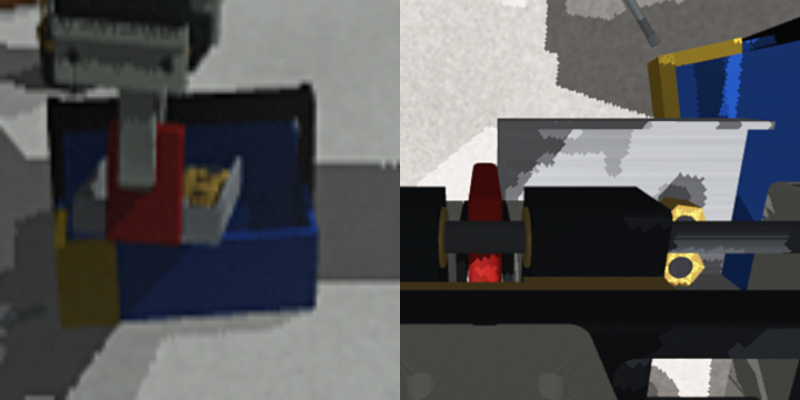

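```bash
python3 - <<'E'
from h import *
info();R,p=Rt()
for a in [-8,-4,0,4,8]:
    # tray pitched nose-down by a deg in tool frame about grasp (0,0,-19)
    L=np.array([[50,147,13],[50,7,13],[50,7,33],[50,147,30],[-50,147,30]])-[0,0,-19]
    T=Ro.from_euler('x',a,degrees=True).apply(L)+[0,0,-19]
    print(a,proj('wrist',p+R.apply(T/1000)).round(0).tolist())
E
```

```text
t 25.28 p [ 0.6592 -0.0221  0.1662] q [ 0.11  0.3  -0.15 -0.3  -0.92  1.05] F [-0.   0.4 -3.6] w 0.0139
tilt 18.9 d_az 53.7 xaz -33.1 y [-0.512 -0.796 -0.323]
-8 [[580.0, 165.0], [295.0, 161.0], [298.0, 159.0], [554.0, 162.0], [518.0, 323.0]]
-4 [[558.0, 163.0], [291.0, 161.0], [292.0, 158.0], [534.0, 160.0], [502.0, 313.0]]
0 [[538.0, 161.0], [287.0, 161.0], [286.0, 158.0], [515.0, 159.0], [487.0, 305.0]]
4 [[519.0, 160.0], [283.0, 161.0], [280.0, 158.0], [497.0, 158.0], [473.0, 297.0]]
8 [[502.0, 158.0], [279.0, 161.0], [274.0, 158.0], [480.0, 156.0], [458.0, 291.0]]
```

```bash
python3 - <<'E'
from h import *
info();R,p=Rt()
X=np.array([.935,-.355]);Y=np.array([.355,.935]);T=np.array([.561,-.172])
def tf(P): d=np.array(P)[:2]-T; return (np.array([d@X,d@Y])*1000).round(0), round(P[2]*1000)
for n,k in dict(nose=[0,147,30],lc=[50,147,30],rc=[-50,147,30]).items(): print(n,tf(p+R.apply(np.array(k)/1000)))
c=eyes.calibration('wrist');Rc=cv2.Rodrigues(np.array(c['rvec'],float))[0];o=-Rc.T@np.array(c['tvec']).ravel();K=np.array(c['mtx'])
def traypt(uv,h):  # h height over floor -> tool z = 30-h
    d=Rc.T@np.linalg.inv(K)@[uv[0],uv[1],1]; z=R.as_matrix()[:,2]; q0=p+R.apply([0,0,(30-h)/1000]); s=((q0-o)@z)/(d@z); P=o+s*d; return P,(R.inv().apply(P-p)*1000).round(0)
for uv in [(459,251),(456,300)]: P,l=traypt(uv,14); print(tf(P),l)
w=snap('wrist')
for r in recognise('wrist','nut_a')+recognise('wrist','cap'): print(r['conf'],tf(np.array(r['position'])),(R.inv().apply(np.array(r['position'])-p)*1000).round(0))
m=trace('wrist','nut_a')
for k in m: ys,xs=np.nonzero(k['mask']); print(round(k['conf'],2),len(xs),xs.mean().round(1),ys.mean().round(1))
E
```

```text
t 25.28 p [ 0.6592 -0.0221  0.1662] q [ 0.11  0.3  -0.15 -0.3  -0.92  1.05] F [-0.   0.4 -3.6] w 0.0139
tilt 18.9 d_az 53.7 xaz -33.1 y [-0.512 -0.796 -0.323]
nose (array([12., 48.]), 90)
lc (array([61., 38.]), 91)
rc (array([-36.,  59.]), 89)
(array([13., 77.]), 115) [ -5. 113.  16.]
(array([-20.,  81.]), 113) [-38. 116.  16.]
0.75 (array([-21.,  82.]), 112) [-40. 116.  17.]
0.65 (array([15., 77.]), 114) [ -3. 112.  17.]
0.75 610 455.4 248.6
```

Call:
servo_tool(
  series=[
    [[0, 10, 0, 0], [0, 10, 0, 0], [0, -26, 0, 0], [0, 13, 0, 0], [0, 13, 0, 0], [0, -26, 0, 0], [0, 13, 0, 0], [0, 13, 0, 0], [0, -26, 0, 0], [0, 13, 0, 0]],
  ],
)

```text
t: 26.32
eef_pos: [0.6573, -0.0273, 0.1649]
ee_rot: [-2.811, -0.021, -0.578]
force: [0.6, -0.9, -0.5]
width: 0.0141
gripper_force: 45.0
```

```bash
cat >> h.py <<'E'
TX=np.array([.935,-.355]);TY=np.array([.355,.935]);T0=np.array([.561,-.172])
def tf(P): d=np.array(P)[:2]-T0; return (np.array([d@TX,d@TY])*1000).round(0), round(P[2]*1000)
def parts(cam='wrist'):
    snap(cam);R,p=Rt()
    for n in ['nut_a','cap']:
        for r in recognise(cam,n): print(n,round(r['conf'],2),'tote',tf(np.array(r['position'])),'tool',(R.inv().apply(np.array(r['position'])-p)*1000).round(0))
E
python3 -c "
from h import *
info();parts();R,p=Rt();print(tf(p+R.apply([0,.147,.03])))"
```

```text
t 26.32 p [ 0.6573 -0.0273  0.1649] q [ 0.1   0.3  -0.15 -0.31 -0.92  1.06] F [ 0.6 -0.9 -0.5] w 0.0141
tilt 19.0 d_az 53.3 xaz -33.1 y [-0.511 -0.796 -0.324]
nut_a 0.8 tote (array([-24.,  14.]), 20) tool [-29. 199.  83.]
nut_a 0.74 tote (array([-1., -1.]), 21) tool [ -3. 208.  79.]
cap 0.63 tote (array([-50.,  22.]), 38) tool [-56. 191.  66.]
(array([10., 40.]), 87)
```

```bash
python3 - <<'E'
from h import *
info()
for cam in ['wrist','scene']:
    im=snap(cam)
    for n in ['cap','nut_a']:
        for k in trace(cam,n): ys,xs=np.nonzero(k['mask']); print(cam,n,round(k['conf'],2),len(xs),xs.mean().round(1),ys.mean().round(1))
    if cam=='wrist': w=im
cv2.imwrite('pics/c8.png',cv2.resize(w[60:,200:,::-1],(720,720))[:600])
E
```

```text
t 26.47 p [ 0.6543 -0.0293  0.163 ] q [ 0.1   0.3  -0.15 -0.31 -0.92  1.06] F [-0.6  0.7 -1.3] w 0.0137
tilt 18.8 d_az 53.8 xaz -33.2 y [-0.514 -0.795 -0.322]
wrist cap 0.62 90 513.1 293.0
wrist nut_a 0.89 860 526.5 219.3
wrist nut_a 0.58 582 513.6 247.9
scene cap 0.42 33 287.0 189.1
```

View pics/c8.png

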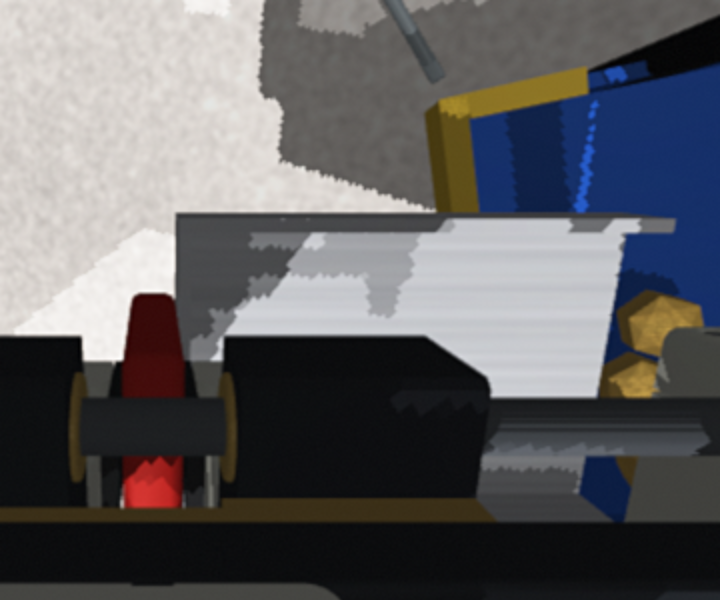

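```bash
python3 - <<'E'
from h import *
info(); plan([.63,.10,.25],-.4,10)
R,p=Rt();R=R*Ro.from_rotvec([0,0,-.4]);t=np.array([.47,.24,.11]);d=(t-[.63,.10,.25])*100
rows=[]
for i in range(10): rows.append([*np.round((R*Ro.from_rotvec([0,0,-.11*i])).inv().apply(d)).astype(int).tolist(),-.11])
print(rows); print((R*Ro.from_rotvec([0,0,-1.1])).as_matrix()[:,1])
E
```

```text
t 26.77 p [ 0.6557 -0.028   0.1638] q [ 0.1   0.3  -0.15 -0.31 -0.92  1.06] F [-0.1  0.  -2.6] w 0.0141
tilt 18.9 d_az 53.7 xaz -33.1 y [-0.512 -0.796 -0.323]
[[-9, -12, -5, -0.04], [-9, -12, -5, -0.04], [-8, -12, -5, -0.04], [-8, -13, -5, -0.04], [-7, -13, -5, -0.04], [-6, -13, -5, -0.04], [-6, -13, -5, -0.04], [-5, -14, -5, -0.04], [-5, -14, -5, -0.04], [-4, -14, -5, -0.04]]
[[-20, -7, 14, -0.11], [-19, -9, 14, -0.11], [-18, -11, 14, -0.11], [-17, -13, 14, -0.11], [-15, -15, 14, -0.11], [-14, -16, 14, -0.11], [-12, -18, 14, -0.11], [-10, -19, 14, -0.11], [-8, -20, 14, -0.11], [-5, -21, 14, -0.11]]
[ 0.79892756 -0.60141488 -0.00385858]
```

Call:
servo_tool(
  series=[
    [[-9, -12, -5, 0], [-9, -12, -5, 0], [-8, -12, -5, -0.04], [-8, -13, -5, -0.04], [-7, -13, -5, -0.06], [-6, -13, -5, -0.06], [-6, -13, -5, -0.06], [-5, -14, -5, -0.06], [-5, -14, -5, -0.04], [-4, -14, -5, -0.04]],
  ],
)

```text
t: 27.6
eef_pos: [0.6362, 0.1026, 0.2491]
ee_rot: [-2.845, -0.145, -0.192]
force: [-0.4, 0.5, -2.0]
width: 0.0136
gripper_force: 45.0
```

Call:
servo_tool(
  series=[
    [[-20, -7, 14, -0.11], [-19, -9, 14, -0.11], [-18, -11, 14, -0.11], [-17, -13, 14, -0.11], [-15, -15, 14, -0.11], [-14, -16, 14, -0.11], [-12, -18, 14, -0.11], [-10, -19, 14, -0.11], [-8, -20, 14, -0.11], [-5, -21, 14, -0.11]],
  ],
)

```text
t: 28.43
eef_pos: [0.4762, 0.2428, 0.1068]
ee_rot: [-3.14, -0.33, 0.932]
force: [0.4, 0.4, -2.7]
width: 0.0134
gripper_force: 45.0
```

```bash
python3 - <<'E'
from h import *
info(); snap('top')
for n in ['tote','nut_a','cap','tray']:
  for r in recognise('top',n): print(n,round(r['conf'],2),np.round(r['position'],3),tf(np.array(r['position'])))
R,p=Rt()
for k in [[50,147,33],[-50,147,33],[50,7,33],[-50,7,33]]: print((p+R.apply(np.array(k)/1000)).round(3))
plan([.47,.24,.047],0,5)
E
```

```text
t 28.43 p [0.4762 0.2428 0.1068] q [ 0.8   0.1  -0.66 -0.09 -0.48  1.77] F [ 0.4  0.4 -2.7] w 0.0134
tilt 18.9 d_az 53.7 xaz 53.4 y [ 0.803 -0.595 -0.002]
tote 0.6 [ 0.571 -0.179  0.006] (array([12., -3.]), 6)
tray 0.67 [0.558 0.198 0.081] (array([-134.,  345.]), 81)
[0.63  0.201 0.092]
[0.573 0.125 0.06 ]
[0.518 0.285 0.092]
[0.461 0.209 0.06 ]
[[-5, -1, 11, 0.0], [-5, -1, 11, 0.0], [-5, -1, 11, 0.0], [-5, -1, 11, 0.0], [-5, -1, 11, 0.0]]
```

Call:
servo_tool(
  series=[
    [[-4, 0, 11, 0], [-4, 0, 11, 0], [-4, 0, 11, 0], [-4, 0, 11, 0], [-2, 0, 7, 0], [0, 0, 0, 0], [0, 0, 0, 0], [0, 0, 0, 0], [0, 0, 0, 0], [0, 0, 0, 0]],
  ],
)

```text
t: 29.52
eef_pos: [0.477, 0.2416, 0.0535]
ee_rot: [-3.138, -0.331, 0.924]
force: [0.5, -1.0, -2.4]
width: 0.0137
gripper_force: 45.0
```

Call:
servo_tool(
  series=[
    [[0, 0, 0, 0], [0, 0, 0, 0], [-1, 0, 3, 0], [-1, 0, 3, 0], [-1, 0, 3, 0], [-1, 0, 3, 0], [-1, 0, 3, 0], [-1, 0, 3, 0], [0, 0, 0, 0], [0, 0, 0, 0]],
  ],
  grip_force=4,
)

```text
t: 30.35
eef_pos: [0.4764, 0.2411, 0.0333]
ee_rot: [-3.137, -0.328, 0.924]
force: [1.6, 1.0, 2.5]
width: 0.0146
gripper_force: 4.0
```

```bash
python3 -c "
from h import *
info()"
```

```text
t 30.35 p [0.4764 0.2411 0.0333] q [ 0.8   0.23 -0.72 -0.15 -0.3   1.84] F [1.6 1.  2.5] w 0.0146
tilt 18.8 d_az 53.7 xaz 52.9 y [ 0.799 -0.601 -0.004]
```

Call:
servo_tool(
  series=[
    [[0, 0, 0, 0], [0, 0, 0, 0], [0, 0, 0, 0], [0, 0, 0, 0], [0, 0, 0, 0], [4, 0, -11, 0], [6, 0, -20, 0], [8, 0, -25, 0], [8, 0, -25, 0], [8, 0, -25, 0]],
  ],
  claw=-1,
)

```text
t: 31.18
eef_pos: [0.4752, 0.239, 0.1459]
ee_rot: [-3.137, -0.328, 0.924]
force: [0.7, 0.4, 0.3]
width: 0.0759
gripper_force: 0.0
```

```bash
python3 - <<'E'
from h import *
info(); snap('top','top9'); snap('scene','scene9')
for c in ['top','scene']:
 for n in ['tote','nut_a','cap','tray']:
  for k in recognise(c,n)[:3]: print(c,n,round(k['conf'],2),np.round(k['position'],3),tf(np.array(k['position'])))
E
```

```text
t 31.18 p [0.4752 0.239  0.1459] q [ 0.8   0.04 -0.62 -0.08 -0.59  1.75] F [0.7 0.4 0.3] w 0.0759
tilt 18.8 d_az 53.7 xaz 53.0 y [ 0.799 -0.601 -0.004]
top tote 0.76 [ 0.567 -0.179  0.004] (array([ 8., -4.]), 4)
top nut_a 0.65 [ 0.551 -0.439  0.128] (array([  85., -253.]), 128)
top nut_a 0.3 [0.565 0.189 0.004] (array([-125.,  339.]), 4)
top cap 0.49 [ 0.489 -0.144  0.022] (array([-77.,   0.]), 22)
top tray 0.7 [0.564 0.188 0.005] (array([-125.,  338.]), 5)
scene tote 0.67 [ 0.561 -0.171  0.038] (array([-0.,  1.]), 38)
scene tray 0.91 [0.529 0.204 0.003] (array([-164.,  341.]), 3)
```

```bash
python3 - <<'E'
from h import *
plan([.565,-.167,.24],1.29,20)
E
```

```text
[[-11, 16, -9, 0.065], [-10, 16, -9, 0.065], [-9, 17, -9, 0.065], [-8, 18, -9, 0.065], [-7, 18, -9, 0.065], [-6, 19, -9, 0.065], [-4, 19, -9, 0.065], [-3, 19, -9, 0.065], [-2, 19, -9, 0.065], [-1, 19, -9, 0.065], [0, 19, -9, 0.065], [2, 19, -9, 0.065], [3, 19, -9, 0.065], [4, 19, -9, 0.065], [5, 19, -9, 0.065], [7, 18, -9, 0.065], [8, 18, -9, 0.065], [9, 17, -9, 0.065], [10, 17, -9, 0.065], [11, 16, -9, 0.065]]
```

Call:
servo_tool(
  series=[
    [[-11, 16, -9, 0.065], [-10, 16, -9, 0.065], [-9, 17, -9, 0.065], [-8, 18, -9, 0.065], [-7, 18, -9, 0.065], [-6, 19, -9, 0.065], [-4, 19, -9, 0.065], [-3, 19, -9, 0.065], [-2, 19, -9, 0.065], [-1, 19, -9, 0.065]],
  ],
)

```text
t: 32.52
eef_pos: [0.5203, 0.0358, 0.1929]
ee_rot: [-2.934, -0.256, 0.245]
force: [0.4, -0.1, -0.1]
width: 0.0874
gripper_force: 0.0
```

Call:
servo_tool(
  series=[
    [[0, 19, -9, 0.065], [2, 19, -9, 0.065], [3, 19, -9, 0.065], [4, 19, -9, 0.065], [5, 19, -9, 0.065], [7, 18, -9, 0.065], [8, 18, -9, 0.065], [9, 17, -9, 0.065], [10, 17, -9, 0.065], [11, 16, -9, 0.065]],
  ],
)

```text
t: 33.35
eef_pos: [0.5633, -0.168, 0.2403]
ee_rot: [-2.823, -0.08, -0.391]
force: [0.2, -0.2, -0.1]
width: 0.088
gripper_force: 0.0
```

```bash
python3 - <<'E'
from h import *
info();snap('wrist')
ms=trace('wrist','tote')
for n in ['nut_a','cap','tote']:
  for k in recognise('wrist',n)[:3]: print(n,round(k['conf'],2),np.round(k['position'],3),tf(np.array(k['position'])))
im=snap('wrist');R,p=Rt()
P=lambda x,y,z: [*(T0+x*TX+y*TY),z]
pts=proj('wrist',[P(-.105,0,.121),P(.105,0,.121),P(0,0,.121),P(.1,.075,.06),P(.1,-.075,.06),P(-.1,.075,.06),P(-.1,-.075,.06)])
o=im[:,:,::-1].copy()
for q in pts: cv2.circle(o,tuple(int(v) for v in q),4,(255,0,255),-1) if abs(q).max()<2000 else 0
cv2.imwrite('pics/w10.png',o); plan([.565,-.167,.094],0,10)
E
```

```text
t 33.35 p [ 0.5633 -0.168   0.2403] q [-0.17  0.17 -0.12 -0.32 -1.14  1.47] F [ 0.2 -0.2 -0.1] w 0.088
tilt 18.8 d_az 53.9 xaz -22.4 y [-0.339 -0.887 -0.313]
nut_a 0.61 [ 0.557 -0.18   0.02 ] (array([-1., -9.]), 20)
nut_a 0.45 [ 0.532 -0.165  0.018] (array([-30.,  -4.]), 18)
tote 0.63 [ 0.586 -0.184  0.006] (array([28., -2.]), 6)
[[-1, 5, 14, 0.0], [-1, 5, 14, 0.0], [-1, 5, 14, 0.0], [-1, 5, 14, 0.0], [-1, 5, 14, 0.0], [-1, 5, 14, 0.0], [-1, 5, 14, 0.0], [-1, 5, 14, 0.0], [-1, 5, 14, 0.0], [-1, 5, 14, 0.0]]
```

View pics/w10.png

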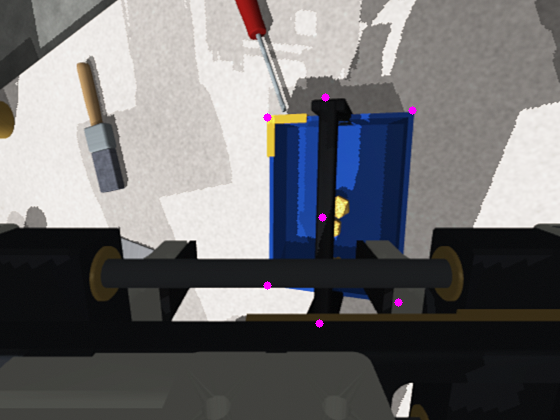

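Call:
servo_tool(
  series=[
    [[-1, 5, 14, 0], [-1, 5, 14, 0], [-1, 5, 14, 0], [-1, 5, 14, 0], [-1, 5, 14, 0], [-1, 5, 14, 0], [-1, 5, 14, 0], [-1, 5, 14, 0], [-1, 5, 14, 0], [-1, 5, 14, 0]],
  ],
)

```text
t: 34.48
eef_pos: [0.5639, -0.1701, 0.0914]
ee_rot: [-2.823, -0.083, -0.386]
force: [-0.1, 0.0, -0.5]
width: 0.0874
gripper_force: 0.0
```

Call:
servo_tool(
  series=[
    [[0, 0, 0, 0], [0, 0, 0, 0], [0, 0, 0, 0], [0, 0, 0, 0], [0, 0, 0, 0], [0, 0, 0, 0], [0, 0, 0, 0], [0, 0, 0, 0], [0, 0, 0, 0], [0, 0, 0, 0]],
  ],
  claw=1,
  grip_force=20,
)

```text
t: 35.32
eef_pos: [0.5642, -0.1711, 0.0922]
ee_rot: [-2.822, -0.083, -0.388]
force: [1.2, 4.7, 3.6]
width: 0.0261
gripper_force: 3.5
```

```bash
python3 - <<'E'
from h import *
info(); plan([.565,-.167,.144],0,10)
E
```

```text
t 35.32 p [ 0.5642 -0.1711  0.0922] q [-0.18  0.32 -0.27 -0.39 -0.87  1.61] F [1.2 4.7 3.6] w 0.0261
tilt 18.9 d_az 53.7 xaz -22.3 y [-0.336 -0.889 -0.313]
[[0, -2, -5, 0.0], [0, -2, -5, 0.0], [0, -2, -5, 0.0], [0, -2, -5, 0.0], [0, -2, -5, 0.0], [0, -2, -5, 0.0], [0, -2, -5, 0.0], [0, -2, -5, 0.0], [0, -2, -5, 0.0], [0, -2, -5, 0.0]]
```

Call:
servo_tool(
  series=[
    [[0, 0, 0, 0], [0, 0, 0, 0], [0, 0, -1, 0], [0, -1, -2, 0], [0, -1, -3, 0], [0, -1, -3, 0], [0, -1, -3, 0], [0, -1, -3, 0], [0, -1, -3, 0], [0, -1, -3, 0]],
  ],
  grip_force=40,
)

```text
t: 36.15
eef_pos: [0.5623, -0.1705, 0.1144]
ee_rot: [-2.823, -0.083, -0.388]
force: [-0.8, 0.6, -3.3]
width: 0.0183
gripper_force: 40.0
```

Call:
servo_tool(
  series=[
    [[0, -1, -3, 0], [0, -1, -3, 0], [0, -1, -4, 0], [0, -2, -5, 0], [0, -2, -5, 0], [0, -2, -5, 0], [0, -2, -5, 0], [0, -2, -5, 0], [0, -2, -5, 0], [0, -2, -5, 0]],
  ],
  grip_force=60,
)

```text
t: 36.98
eef_pos: [0.5595, -0.167, 0.1627]
ee_rot: [-2.823, -0.083, -0.388]
force: [0.4, 0.5, -4.2]
width: 0.0181
gripper_force: 60.0
```

```bash
python3 - <<'E'
from h import *
info(); im=snap('scene','scene11')
for k in recognise('scene','tote'): print(k)
ms=trace('scene','tote')
if ms:
    m=ms[0]['mask'].astype(np.uint8); c=max(cv2.findContours(m,0,2)[0],key=cv2.contourArea); print(cv2.approxPolyDP(c,3,True)[:,0].tolist())
E
```

```text
t 36.98 p [ 0.5595 -0.167   0.1627] q [-0.17  0.23 -0.23 -0.35 -0.99  1.54] F [ 0.4  0.5 -4.2] w 0.0181
tilt 18.9 d_az 53.7 xaz -22.2 y [-0.335 -0.889 -0.313]
{'position': [0.5551, -0.1546, 0.1072], 'conf': 0.69}
[[297, 140], [269, 139], [263, 151], [255, 148], [255, 140], [225, 141], [227, 191], [298, 188]]
```

```bash
python3 - <<'E'
from h import *
plan([.80,.14,.50],1.0,20)
E
```

```text
[[7, -23, -10, 0.05], [6, -23, -10, 0.05], [4, -23, -10, 0.05], [3, -24, -10, 0.05], [2, -24, -10, 0.05], [1, -24, -10, 0.05], [0, -24, -10, 0.05], [-2, -24, -10, 0.05], [-3, -24, -10, 0.05], [-4, -24, -10, 0.05], [-5, -23, -10, 0.05], [-6, -23, -10, 0.05], [-7, -23, -10, 0.05], [-9, -22, -10, 0.05], [-10, -22, -10, 0.05], [-11, -21, -10, 0.05], [-12, -21, -10, 0.05], [-13, -20, -10, 0.05], [-14, -20, -10, 0.05], [-15, -19, -10, 0.05]]
```

Call:
servo_tool(
  series=[
    [[3, -10, -8, 0.02], [5, -18, -12, 0.04], [4, -23, -12, 0.05], [3, -24, -10, 0.05], [2, -24, -10, 0.05], [1, -24, -10, 0.05], [0, -24, -10, 0.05], [-2, -24, -10, 0.05], [-3, -24, -10, 0.05], [-4, -24, -10, 0.05]],
  ],
)

```text
t: 37.97
eef_pos: [0.6621, -0.0225, 0.3303]
ee_rot: [-2.82, 0.066, -0.827]
force: [0.3, 0.9, -4.7]
width: 0.0179
gripper_force: 59.9
```

Call:
servo_tool(
  series=[
    [[-5, -23, -10, 0.05], [-6, -23, -10, 0.05], [-7, -23, -10, 0.05], [-9, -22, -10, 0.05], [-10, -22, -10, 0.05], [-11, -21, -10, 0.05], [-12, -21, -10, 0.05], [-13, -20, -10, 0.05], [-14, -20, -10, 0.05], [-15, -19, -10, 0.05]],
  ],
)

```text
t: 38.8
eef_pos: [0.7741, 0.1366, 0.5021]
ee_rot: [-2.888, 0.211, -1.311]
force: [0.4, -0.5, -4.3]
width: 0.018
gripper_force: 59.9
```

```bash
python3 - <<'E'
from h import *
info(); plan([1.05,.30,.56],0,10)
E
```

```text
t 38.8 p [0.7741 0.1366 0.5021] q [ 0.33  0.38  0.68 -0.19 -1.6  -0.12] F [ 0.4 -0.5 -4.3] w 0.018
tilt 18.8 d_az 53.9 xaz -75.1 y [-0.949 -0.198 -0.245]
[[-10, -31, 4, 0.0], [-10, -31, 4, 0.0], [-10, -31, 4, 0.0], [-10, -31, 4, 0.0], [-10, -31, 4, 0.0], [-10, -31, 4, 0.0], [-10, -31, 4, 0.0], [-10, -31, 4, 0.0], [-10, -31, 4, 0.0], [-10, -31, 4, 0.0]]
```

Call:
servo_tool(
  series=[
    [[-8, -24, 2, 0], [-10, -31, 2, 0], [-10, -31, 2, 0], [-10, -31, 2, 0], [-10, -31, 2, 0], [-10, -31, 2, 0], [-10, -31, 2, 0], [-10, -31, 2, 0], [-10, -31, 2, 0], [-10, -31, 2, 0]],
  ],
)

```text
t: 39.63
eef_pos: [0.9404, 0.2763, 0.5047]
ee_rot: [-2.768, 0.204, -1.31]
force: [0.3, -0.1, -4.3]
width: 0.0169
gripper_force: 60.0
```

```bash
python3 - <<'E'
from h import *
info(); plan([1.2,.38,.6],0,10)
E
```

```text
t 39.63 p [0.9404 0.2763 0.5047] q [ 0.43  0.74  1.25 -0.12 -1.67 -0.25] F [ 0.3 -0.1 -4.3] w 0.0169
tilt 24.3 d_az 42.2 xaz -75.1 y [-0.919 -0.169 -0.358]
[[-5, -29, 2, 0.0], [-5, -29, 2, 0.0], [-5, -29, 2, 0.0], [-5, -29, 2, 0.0], [-5, -29, 2, 0.0], [-5, -29, 2, 0.0], [-5, -29, 2, 0.0], [-5, -29, 2, 0.0], [-5, -29, 2, 0.0], [-5, -29, 2, 0.0]]
```

Call:
servo_tool(
  series=[
    [[-8, -29, 2, 0], [-8, -29, 2, 0], [-8, -29, 2, 0], [-8, -29, 2, 0], [-8, -29, 2, 0], [-8, -29, 2, 0], [-8, -29, 2, 0], [0, 0, 0, 0], [0, 0, 0, 0], [0, 0, 0, 0]],
  ],
)

```text
t: 40.47
eef_pos: [0.9995, 0.3375, 0.5034]
ee_rot: [-2.62, 0.203, -1.311]
force: [-0.9, -0.3, -4.2]
width: 0.0174
gripper_force: 60.0
```

```bash
python3 - <<'E'
from h import *
info(); plan([.74,.14,.48],1.2,10)
E
```

```text
t 40.47 p [0.9995 0.3375 0.5034] q [ 0.49  0.78  1.25 -0.06 -1.49 -0.29] F [-0.9 -0.3 -4.2] w 0.0174
tilt 31.9 d_az 34.2 xaz -75.1 y [-0.864 -0.126 -0.488]
[[13, 26, -15, 0.12], [16, 24, -15, 0.12], [18, 22, -15, 0.12], [21, 20, -15, 0.12], [23, 17, -15, 0.12], [25, 14, -15, 0.12], [27, 11, -15, 0.12], [28, 8, -15, 0.12], [29, 5, -15, 0.12], [29, 1, -15, 0.12]]
```

Call:
servo_tool(
  series=[
    [[13, 26, -15, 0.12], [16, 24, -15, 0.12], [18, 22, -15, 0.12], [21, 20, -15, 0.12], [23, 17, -15, 0.12], [25, 14, -15, 0.12], [27, 11, -15, 0.12], [28, 8, -15, 0.12], [24, 4, -12, 0.12], [15, 1, -8, 0.12]],
  ],
)

```text
t: 41.3
eef_pos: [0.7653, 0.1503, 0.4838]
ee_rot: [3.141, 0.56, -2.548]
force: [-0.1, 0.2, -4.4]
width: 0.0169
gripper_force: 60.0
```

Call:
servo_tool(
  series=[
    [[0, 0, 0, 0.12], [0, 0, 0, 0.12], [0, 0, 0, 0.12], [0, 0, 0, 0.12], [0, 0, 0, 0.12], [0, 0, 0, 0.12], [0, 0, 0, 0.12], [0, 0, 0, 0.12], [0, 0, 0, 0.12], [0, 0, 0, 0.12]],
  ],
)

```text
t: 42.13
eef_pos: [0.7676, 0.1523, 0.4828]
ee_rot: [2.614, 0.192, 2.484]
force: [1.8, 1.1, -4.6]
width: 0.0164
gripper_force: 59.9
```

```bash
python3 - <<'E'
from h import *
info();m=Rt()[0].as_matrix();print('dip x',np.degrees(np.arcsin(-m[2,0])),'dip tote y',np.degrees(np.arcsin(m[2,1])))
im=snap('top','top12')
K=dict(corner=[95,-70,107-112+112],)
R,p=Rt()
# tote pt (x,y,z) -> tool (x,-y, -(z-112)-19)
def tl(q): return np.array([q[0],-q[1],93-q[2]])/1000
for n,q in dict(corner=(95,70,5),foot=(100,75,0),c2=(95,-70,5),c3=(-95,70,5)).items(): print(n,(p+R.apply(tl(q))).round(3))
for c in ['top','wrist','scene']:
  snap(c)
  for n in ['nut_a','cap']:
    for k in recognise(c,n)[:3]:
      l=R.inv().apply(np.array(k['position'])-p)*1000; print(c,n,round(k['conf'],2),'tote',np.round([l[0],-l[1],93-l[2]]))
E
```

```text
t 42.13 p [0.7676 0.1523 0.4828] q [ 0.39  0.18  0.26 -0.12 -1.1  -2.54] F [ 1.8  1.1 -4.6] w 0.0164
tilt 32.0 d_az 34.2 xaz 142.3 y [0.452 0.742 0.495]
dip x 11.010776282218943 dip tote y 29.641745861783313
corner [0.701 0.185 0.356]
foot [0.697 0.186 0.348]
c2 [0.765 0.288 0.425]
c3 [0.848 0.069 0.391]
top nut_a 0.56 tote [ 311.  314. -223.]
top cap 0.51 tote [ 309.  316. -220.]
wrist nut_a 0.87 tote [68. 34. 14.]
wrist nut_a 0.7 tote [74. 57.  8.]
```

```bash
cat >> h.py <<'E'
def gold(cam='wrist'):
    R,p=Rt();c=eyes.calibration(cam);im=snap(cam)
    hsv=cv2.cvtColor(im,cv2.COLOR_RGB2HSV);m=cv2.inRange(hsv,(15,110,60),(32,255,255))
    Rc=cv2.Rodrigues(np.array(c['rvec'],float))[0];o=-Rc.T@np.array(c['tvec']).ravel();K=np.array(c['mtx'],float)
    n,_,st,ce=cv2.connectedComponentsWithStats(m)
    for i in range(1,n):
        if st[i,4]<15: continue
        d=Rc.T@np.linalg.inv(K)@[*ce[i],1];z=R.as_matrix()[:,2];q0=p+R.apply([0,0,.078]);s=((q0-o)@z)/(d@z);l=R.inv().apply(o+s*d-p)*1000
        print(cam,'area',st[i,4],ce[i].round(0),'tote xy',l[0].round(),-l[1].round())
    for nm in ['nut_a','cap']:
        for k in trace(cam,nm): ys,xs=np.nonzero(k['mask']); print(nm,round(k['conf'],2),len(xs),xs.mean().round(),ys.mean().round())
E
python3 -c "
from h import *
gold('wrist');gold('top')"
```

```text
wrist area 160 [319.  73.] tote xy 110.0 -30.0
wrist area 2113 [176. 106.] tote xy 88.0 74.0
wrist area 1880 [222. 124.] tote xy 75.0 41.0
wrist area 308 [234. 272.] tote xy -46.0 36.0
wrist area 198 [318. 274.] tote xy -48.0 -35.0
wrist area 2531 [303. 315.] tote xy -87.0 -23.0
nut_a 0.97 923 238.0 125.0
nut_a 0.9 999 204.0 123.0
top area 16 [177.  58.] tote xy -21.0 -18.0
top area 246 [110.  71.] tote xy 59.0 -91.0
top area 304 [441.  89.] tote xy -294.0 450.0
top area 178 [404.  94.] tote xy -233.0 382.0
top area 212 [ 98. 100.] tote xy 108.0 -84.0
top area 91 [528. 150.] tote xy -345.0 773.0
top area 200 [458. 230.] tote xy -90.0 756.0
top area 89 [526. 231.] tote xy -202.0 968.0
```

Call:
servo_tool(
  series=[
    [[0, 0, 0, -0.11], [0, 0, 0, -0.11], [0, 0, 0, -0.11], [0, 0, 0, -0.11], [0, 0, 0, -0.11], [0, 0, 0, -0.11], [10, 0, 0, 0], [10, 0, 0, 0], [-20, 0, 0, 0], [0, 0, 0, 0]],
  ],
)

```text
t: 43.77
eef_pos: [0.7694, 0.1531, 0.4822]
ee_rot: [2.833, 0.474, 3.128]
force: [0.3, -0.4, -4.6]
width: 0.0153
gripper_force: 60.0
```

```bash
python3 -c "
from h import *
info();m=Rt()[0].as_matrix();print('dip x',np.degrees(np.arcsin(-m[2,0])),'dip tote y',np.degrees(np.arcsin(m[2,1])))
gold('wrist')"
```

```text
t 43.77 p [0.7694 0.1531 0.4822] q [ 0.39  0.18  0.26 -0.12 -1.1  -1.87] F [ 0.3 -0.4 -4.6] w 0.0153
tilt 32.0 d_az 34.1 xaz 179.2 y [-0.125  0.955  0.27 ]
dip x 27.144689643675655 dip tote y 15.667692495019086
wrist area 267 [465.  22.] tote xy 143.0 -131.0
wrist area 2284 [176.  99.] tote xy 92.0 73.0
wrist area 1952 [222. 121.] tote xy 77.0 40.0
wrist area 115 [556. 178.] tote xy 34.0 -219.0
wrist area 275 [234. 271.] tote xy -45.0 35.0
wrist area 212 [318. 274.] tote xy -47.0 -36.0
wrist area 2388 [301. 316.] tote xy -87.0 -22.0
nut_a 0.92 953 237.0 121.0
nut_a 0.86 959 203.0 120.0
cap 0.49 53 255.0 119.0
```

Call:
servo_tool(
  series=[
    [[10, 0, 0, 0], [10, 0, 0, 0], [-20, 0, 0, 0], [10, 0, 0, 0], [10, 0, 0, 0], [-20, 0, 0, 0], [0, 0, 0, 0.1], [0, 0, 0, 0.1], [0, 0, 0, 0.1], [0, 0, 0, 0.1]],
  ],
)

```text
t: 44.75
eef_pos: [0.768, 0.1533, 0.4818]
ee_rot: [2.674, 0.317, 2.722]
force: [-0.2, 0.3, -4.3]
width: 0.0155
gripper_force: 60.0
```

```bash
python3 - <<'E'
from h import *
info();m=Rt()[0].as_matrix();print('dip x',np.degrees(np.arcsin(-m[2,0])),'dip tote y',np.degrees(np.arcsin(m[2,1])))
gold('wrist')
R,p=Rt()
for q in [(80,17,10),(47,57,10),(20,57,10),(-10,57,10),(-40,57,10),(-80,57,10),(80,-10,10),(80,-40,10)]: print(q,proj('wrist',[p+R.apply(np.array([q[0],-q[1],93-q[2]])/1000)]).round(0))
w=cv2.cvtColor(snap('wrist'),cv2.COLOR_RGB2HSV)
print(w[100:240:10,[190,210,230,250,270,290]].tolist().__str__()[:1800])
E
```

```text
t 44.75 p [0.768  0.1533 0.4818] q [ 0.39  0.18  0.26 -0.12 -1.1  -2.28] F [-0.2  0.3 -4.3] w 0.0155
tilt 32.0 d_az 34.2 xaz 155.9 y [0.236 0.872 0.428]
dip x 18.160957358382454 dip tote y 25.35668909233037
wrist area 2167 [174. 100.] tote xy 91.0 75.0
wrist area 2038 [220. 122.] tote xy 76.0 42.0
wrist area 305 [234. 273.] tote xy -47.0 36.0
wrist area 216 [318. 275.] tote xy -48.0 -35.0
wrist area 2494 [305. 315.] tote xy -87.0 -25.0
nut_a 0.85 989 232.0 121.0
nut_a 0.84 882 200.0 123.0
cap 0.51 195 253.0 119.0
cap 0.29 899 200.0 122.0
(80, 17, 10) [[254. 117.]]
(47, 57, 10) [[204. 161.]]
(20, 57, 10) [[206. 195.]]
(-10, 57, 10) [[208. 230.]]
(-40, 57, 10) [[210. 264.]]
(-80, 57, 10) [[212. 306.]]
(80, -10, 10) [[289. 117.]]
(80, -40, 10) [[329. 117.]]
[[[110, 205, 56], [111, 209, 55], [113, 151, 54], [111, 201, 57], [120, 20, 25], [120, 29, 26]], [[20, 159, 93], [20, 166, 95], [20, 160, 99], [111, 205, 81], [120, 11, 24], [120, 31, 25]], [[20, 159, 93], [20, 157, 94], [20, 160, 99], [20, 158, 92], [110, 29, 26], [100, 32, 24]], [[20, 159, 93], [20, 159, 96], [20, 161, 98], [112, 1
[... 316 characters left out ...]
, [120, 12, 21]], [[111, 204, 55], [111, 208, 173], [110, 208, 172], [110, 207, 174], [135, 21, 24], [90, 23, 22]], [[110, 214, 62], [110, 208, 173], [110, 208, 173], [110, 206, 173], [120, 22, 23], [105, 44, 23]], [[110, 212, 59], [110, 207, 171], [111, 208, 172], [110, 208, 173], [120, 31, 25], [120, 24, 21]], [[111, 202, 63], [110, 207, 212], [110, 204, 212], [111, 206, 173], [100, 35, 22], [105, 24, 21]], [[111, 206, 63], [110, 207, 211], [110, 206, 212], [110, 209, 171], [100, 25, 31], [120, 13, 20]], [[111, 210, 63], [110, 208, 210], [110, 208, 211], [111, 209, 171], [110, 25, 31], [120, 13, 19]], [[100, 48, 16], [0, 0, 15], [105, 41, 25], [111, 207, 171], [105, 17, 30], [90, 13, 20]]]
```

Call:
servo_tool(
  series=[
    [[0, 0, 0, 0], [0, 0, 0, 0], [0, 0, 0, 0], [0, 0, 0, 0], [0, 0, 0, 0], [0, 0, 0, 0], [0, 0, 0, 0], [0, 0, 0, 0], [0, 0, 0, 0], [0, 0, 0, 0]],
  ],
)

```text
t: 45.78
eef_pos: [0.7683, 0.1532, 0.4819]
ee_rot: [2.675, 0.319, 2.726]
force: [-0.5, -0.4, -4.2]
width: 0.0157
gripper_force: 60.0
```

```bash
python3 - <<'E'
from h import *
info();gold('wrist');snap('top')
print(recognise('top','tray'));snap('scene');print(recognise('scene','tray')[:1])
E
```

```text
t 45.78 p [0.7683 0.1532 0.4819] q [ 0.39  0.18  0.26 -0.12 -1.1  -2.27] F [-0.5 -0.4 -4.2] w 0.0157
tilt 32.0 d_az 34.2 xaz 156.2 y [0.231 0.874 0.427]
wrist area 2158 [174. 100.] tote xy 91.0 75.0
wrist area 2050 [220. 120.] tote xy 77.0 42.0
wrist area 300 [234. 274.] tote xy -47.0 36.0
wrist area 206 [318. 274.] tote xy -47.0 -35.0
wrist area 2443 [303. 315.] tote xy -87.0 -24.0
nut_a 0.84 1006 232.0 120.0
nut_a 0.66 1217 147.0 58.0
cap 0.71 139 253.0 118.0
[{'position': [0.521, 0.2068, 0.0037], 'conf': 0.72}]
[{'position': [0.5278, 0.2048, -0.0019], 'conf': 0.58}]
```

Steady, with the nuts and cap gathered along the wall into the yellow corner, and the tray flat.

```bash
python3 -c "
from station import ticket
print(ticket.job_done())"
```

```text
the job is handed in; nothing more can be done
None
```

I handed the job in at about 46 s of the 61 s limit; no verdict came back. At that point the tote was held still about 0.35 m up, tilted 32° towards its yellow corner. By wrist-camera estimate, all three parts were within about 65 mm of that corner, the cap partly hidden by the handle bar. The tray read as flat on the table and released, and I saw no sign of contact with the other things, though I did not recheck their positions.

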